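# Load jars into a bench conditioning station

### The arm

A 7-joint arm with a two-finger parallel gripper is mounted at the origin on the work surface. World frame = base frame: x ahead of the robot, y to its left, z up, the work surface at z = 0. Lengths are in m, angles in rad, forces in N, time in s.
With the tool pointing down it reaches from about 0.4 to 0.875 m from the base axis. Payload 6.5 kg.
Tool frame: the origin (TCP) lies midway between the tips of the shut fingers; the grasp point (between the pads) lies 19 mm behind it; z points along the fingers, y is the line along which they close (so a half turn about z gives the same grasp; the last joint's range is limited). The gripper opens to 85 mm and grips with 20 to 120 N. Pads are 22 mm wide; open, the fingers measure 114 mm over their backs; the gripper's body (76 mm by 85 mm) begins 54 mm behind the grasp point. The pads swing forward as they close: fully open they stand 13 mm farther back than shut.
Start: joints at [-1.388, 0.536, -0.004, 1.538, 0.003, 1.067, -0.071], TCP at [0.16, 0.63, 0.231] pointing down, gripper open.
Joint ranges: [-2.7, 2.7], [-0.37, 2.16], [-1.27, 1.26], [0.24, 2.4], [-1.31, 4.45], [0.19, 1.91], [-2.76, 2.76]. Speed limits (rad/s): [2.39, 2.39, 3.14, 3.14, 3.14, 3.14, 3.14].

### API

Orientations are given as a rotation vector (axis times angle).
In Python, from station import * gives the robot as it stands. The module is installed in compiled form; this text tells all that it offers.
- The arm moves only by the shell command python3 -m pendant 'ROWS' [OPENING] [FORCE]. ROWS is JSON, a list of rows, each a list of 6 numbers: the shift along the tool's x, y, z scaled (see below), then the turn, a rotation vector about the tool's x, y, z scaled (see below). In form: [[x, y, z, wx, wy, wz], ...]. A call has 1 to 20 rows; each row is the pose to reach, as a shift and turn from the pose commanded when the call began, along the tool's axes at that moment, turning the shorter way round; what a row does not reach only later rows make up. The controller multiplies each number of a shift by 80 mm and each number of a turn by pi rad. A row lasts 1/8 s, in which the tool goes at most 62.5 mm and 10.7 degrees, less where a joint would pass 70% of its speed; a pose out of reach is approached as far as the arm can. A call with a number of a shift or a turn outside -1 to 1 is refused whole. A call with a gripper value outside its range is refused whole. OPENING is the opening, from 0 (shut) to 1 (fully open), set as the call begins (- or left out, the last holds). The fingers move at their own pace and stop on an object; FORCE is the grip in N (left out, the last holds). Time passes only in rows, so rows that repeat a pose let the fingers close. It gives the time, the measured TCP pose, the force, the opening and the grip force at its end, in the units of the state.
- sense(): the state, without advancing time (a new reading comes with each control period).
- capture(name): name is "scene" or "top"; returns a dict with "img" (480x640x3 uint8, blue, green, red), "fx", "fy", "cx", "cy" (pixels), "R" (3x3) and "t" (3): a world point X has camera coordinates R X + t. Camera axes: x right, y down, z forward; pixel columns grow to the right and rows downward; lengths in m; the calibration is good to about 2 mm. A picture is of the moment at which its call begins. There is no depth.
- job_done(): hands the job in; it is judged then, once.
The state is a dict: "clock": time; "joint_positions": joint angles; "qvel": joint speeds; "joint_torque": joint torques, N m; "tool_pos": TCP position; "tcp_rot": TCP orientation; "force": force on the tool from outside, world axes, zero at the start; "wrist_torque": the same for the moment, N m; "finger_gap": finger opening in m; "gripper_force": force on a finger pad.
Only numpy, scipy, OpenCV 4.12 (cv2) and the standard library are available. Lean on these libraries where they do the work, as an engineer would, in place of code of your own. Each camera call takes 0.05 s, during which the arm holds its last target. There are 200 camera calls.

### The job

Lift the station's clear guard right up so that it stays open, then stand every white screw-lid jar from the bench upright on the floor of the aluminium tray. Crank the handwheel clockwise until the pointer on the tray's side lines up with the brass index block, then lower the guard gently all the way down onto its stop. Leave the fan, the solder spool and the dispenser bottle where they are.

Things in the scene. Friction and masses are not known exactly. Their poses are not given: they have to be found in the camera images.
- station: grey fixed machine bed, 260 mm in x by 375 mm in y, 20 mm thick; origin at bench height under the middle of the guard's width; its x points from the sliding tray's loading side to the guard hinge, its y to the left, z up. White guard posts 126 mm high stand on it at x = 112, y = +-163 mm; the handwheel's gearbox (75 x 75 x 85 mm high) stands at its right, at x = -60, y = -265 mm
- tray_floor (a point): centre of the flat inner floor (90 mm in x by 270 mm in y, 34 mm above the bench) of the open aluminium tray, whose 4 mm thick rim rises 8 mm above that floor; axes as the station's. The tray slides along the station's x; all the jars fit in one row along its length, 60 mm apart. At the start it is out, in front of the shut guard
- pointer (a point): tip of the small steel pointer on the tray's right side (black line); it moves with the tray, 30 mm further in (+x) than the tray's centre
- index: brass index block 14 x 14 x 22 mm with a black line, fixed on the bed beside the tray's right side; origin under its line, axes as the station's. The pointer is set when it has the same x in this frame; the tray then stands under the guard, wholly behind its lip
- handwheel (a joint): angle of the handwheel in rad, 0 to 7, growing clockwise as seen from above; each rad drives the tray 18 mm towards +x of the station (geared, stays where it is left, friction about 0.12 N m)
- wheel_centre (a point): centre of the handwheel's rim, on its vertical axis, 135 mm above the bench: black round rim of 60 mm radius (to the middle of the bar), bar 13 mm thick; the three thin spokes are dished, running 27 mm or more below the middle of the rim and rising steeply to it from beneath, so that fingertips reaching up to 20 mm below the rim's middle clear them; the rim can be pinched from above at any place
- guard (a joint): opening of the guard in rad: 0 shut on its stop (level), 1.4 fully open; a stiff hinge that stays where it is left (about 0.6 N m)
- guard_hinge (a point): middle of the guard's hinge line, 110 mm above the bench, along the station's y; the guard is a clear panel 300 mm wide reaching 157 mm from the hinge towards -x of the station when shut, with a lip that hangs 35 mm down at its front edge. When shut its underside is 107 mm above the bench, and the lip keeps jars from being wheeled in
- guard_bar (a point): middle of the guard's handle: a round steel bar 12 mm thick and 140 mm long along the station's y, carried 40 mm clear of the guard's front edge on two thin rods at its ends, 197 mm from the hinge line; it swings in an arc about the hinge line
- jar0: white screw-lid jar, a cylinder 52 mm in diameter and 55 mm tall, about 0.25 kg, standing on the bench; origin at the centre of its underside, z up its axis. All jars are alike; None if this one is absent
- jar1: white screw-lid jar, a cylinder 52 mm in diameter and 55 mm tall, about 0.25 kg, standing on the bench; origin at the centre of its underside, z up its axis. All jars are alike; None if this one is absent
- jar2: white screw-lid jar, a cylinder 52 mm in diameter and 55 mm tall, about 0.25 kg, standing on the bench; origin at the centre of its underside, z up its axis. All jars are alike; None if this one is absent
- jar3: white screw-lid jar, a cylinder 52 mm in diameter and 55 mm tall, about 0.25 kg, standing on the bench; origin at the centre of its underside, z up its axis. All jars are alike; None if this one is absent
- fan: black square cooling fan 80 x 80 x 25 mm standing on edge, a bystander; origin at the centre of its underside
- spool: steel solder spool 60 mm in diameter, 50 mm tall, a bystander; origin at the centre of its underside
- dispenser: white dispenser bottle with blue cap, 64 mm in diameter, 150 mm tall, a bystander; origin at the centre of its underside
Mind the look-alikes: they are no part of the job. Leave any red or turquoise look-alike of the jar3 alone. What is shaped like the jar1 but purple is not meant.

How it is judged:
By the outcome, as a careful person would: the job done as asked, in the order asked, and still so for the second after the job is handed in, with the robot touching nothing.
Of jar0, jar1, jar2, jar3 only 2 to 4 are there at a start; the rules pass over those that are not, and their reading is None.
At some moment in a run one of jar0, jar1, jar2, jar3 may be knocked a few centimetres aside while the robot is not near it.
Once in a run the grip may slacken for a moment while it holds something.
It also fails if it takes over 210 s, if anything falls off the work surface, if the arm or the gripper's body presses on something with over 40 N, if the wrist force passes 120 N, or if a joint passes its speed limit or range.

## Working session

There is one attempt and no reset: what is moved stays moved. The work goes in short steps, Python scripts to look and compute and a shell command to move; the robot and the scene stay as the last step left them, time stands still between calls to the robot, and variables do not carry over. Pictures are saved under pics/ and viewed, at most 14 in all, crops included, and the job is handed in when it is done.

```bash
mkdir -p pics; python3 - <<'E'
from station import *
import cv2,numpy as np
s=sense();print({k:np.round(v,3).tolist() for k,v in s.items()})
for n in("scene","top"):
    c=capture(n);cv2.imwrite(f"pics/{n}0.png",c["img"]);print(n,c["fx"],c["fy"],c["cx"],c["cy"],np.round(c["R"],4).tolist(),np.round(c["t"],4).tolist())
E
```

```text
{'clock': 0.0, 'joint_positions': [-1.388, 0.537, -0.004, 1.539, 0.003, 1.067, -0.071], 'qvel': [-0.0, -0.0, 0.001, -0.0, -0.001, -0.002, 0.001], 'joint_torque': [-0.0, -58.342, 1.048, -25.91, 0.012, 0.01, 0.0], 'tool_pos': [0.16, 0.629, 0.23], 'tcp_rot': [-0.39, -3.117, 0.003], 'force': [0.378, 0.207, 0.764], 'wrist_torque': [-0.001, -0.012, 0.006], 'gripper_force': 0.0, 'finger_gap': 0.085}
scene 491.35317510367247 491.35317510367247 325.34591433635984 235.51477105563123 [[0.5469, 0.8371, -0.0147], [0.5561, -0.3763, -0.7411], [-0.6258, 0.3971, -0.6713]] [-0.3688, -0.2273, 1.5749]
top 484.7701140380561 484.7701140380561 310.35888698628116 242.38311615287438 [[-0.0122, -0.9999, 0.0034], [-0.9757, 0.0112, -0.2188], [0.2188, -0.006, -0.9758]] [0.0399, 0.5964, 1.1426]
```

View pics/scene0.png

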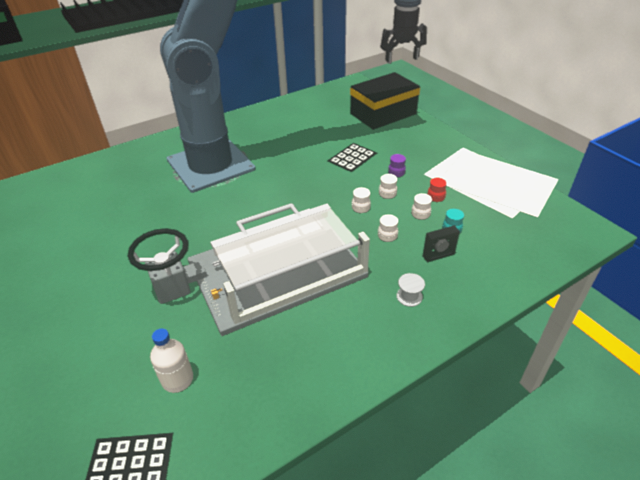

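View pics/top0.png

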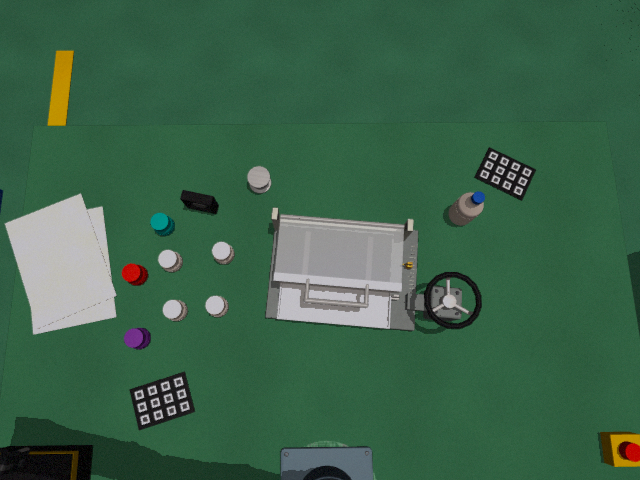

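The four white jars are in top at (170,260), (222,252), (175,309) and (216,306). The purple (137,338), red (134,274) and turquoise (162,223) look-alikes are left out. The bar is near (337,298) and the wheel near (453,300). Next I measure and make an enlarged crop.

```bash
cat > h.py <<'E'
from station import *
import cv2,numpy as np
def plane(c,p,z):
    R,t=np.array(c["R"]),np.array(c["t"]);o=-R.T@t
    d=R.T@np.array([(p[0]-c["cx"])/c["fx"],(p[1]-c["cy"])/c["fy"],1.]);return o+d*(z-o[2])/d[2]
def proj(c,X):
    q=np.array(c["R"])@np.array(X)+np.array(c["t"]);return np.array([c["fx"]*q[0]/q[2]+c["cx"],c["fy"]*q[1]/q[2]+c["cy"]])
def tri(cs,ps):
    A=[];b=[]
    for c,p in zip(cs,ps):
        R,t=np.array(c["R"]),np.array(c["t"]);o=-R.T@t;d=R.T@np.array([(p[0]-c["cx"])/c["fx"],(p[1]-c["cy"])/c["fy"],1.]);d/=np.linalg.norm(d)
        P=np.eye(3)-np.outer(d,d);A.append(P);b.append(P@o)
    return np.linalg.lstsq(np.vstack(A),np.hstack(b),rcond=None)[0]
def blobs(m,amin=60):
    n,l,s,ce=cv2.connectedComponentsWithStats(m.astype(np.uint8));return [(ce[i].round(1).tolist(),s[i].tolist()) for i in range(1,n) if s[i,4]>=amin]
E
python3 - <<'E'
from h import *
T=capture("top");S=capture("scene")
for n,c,b in(("top",T,(110,170,250,360)),("scene",S,(340,140,480,310))):
    h=cv2.cvtColor(c["img"],cv2.COLOR_BGR2HSV);m=(h[...,1]<60)&(h[...,2]>110)
    k=np.zeros_like(m);k[b[1]:b[3],b[0]:b[2]]=1
    for ce,s in blobs(m&k,80):
        if s[4]<900: print(n,ce,s,"lid-plane",plane(c,ce,.055 if n=="top" else .03).round(4))
    blk=(h[...,2]<45)&(h[...,1]<140);k[:]=0
    if n=="top":k[260:340,415:490]=1
    else:k[220:280,120:195]=1
    pts=np.argwhere(blk&k)[:,::-1]
    hull=cv2.convexHull(pts.astype(np.float32));e=cv2.fitEllipse(hull);print(n,"rim",e,plane(c,e[0],.1385))
    h_,w=(130,230) if n=="top" else (190,270)
    y,x=(200,255) if n=="top" else (180,120)
    cr=c["img"][y:y+h_,x:x+w];f=800/w;cv2.imwrite(f"pics/{n}c.png",cv2.resize(cr,None,fx=800/w,fy=800/w,interpolation=cv2.INTER_CUBIC)[:600])
cv2.imwrite("pics/jars.png",cv2.resize(T["img"][200:350,115:255],None,fx=4,fy=4,interpolation=cv2.INTER_CUBIC))
E
```

```text
top [221.8, 250.8] [211, 241, 23, 23, 315] lid-plane [0.5802 0.2548 0.055 ]
top [168.6, 259.0] [158, 249, 24, 23, 336] lid-plane [0.5609 0.3869 0.055 ]
top [112.1, 298.9] [110, 268, 7, 51, 212] lid-plane [0.463  0.5199 0.055 ]
top [215.6, 305.1] [205, 295, 23, 22, 348] lid-plane [0.4449 0.2662 0.055 ]
top [173.2, 309.2] [162, 300, 24, 21, 354] lid-plane [0.4362 0.3692 0.055 ]
top rim ((448.82244873046875, 301.55548095703125), (56.92230224609375, 67.19795989990234), 73.969970703125) [ 0.43874398 -0.2807005   0.1385    ]
scene [353.8, 155.8] [340, 144, 33, 26, 420] lid-plane [0.2556 0.3811 0.03  ]
scene [388.0, 185.7] [379, 173, 19, 26, 417] lid-plane [0.4398 0.3711 0.03  ]
scene [360.9, 199.7] [351, 187, 20, 26, 439] lid-plane [0.4487 0.2672 0.03  ]
scene [421.5, 206.1] [411, 193, 22, 27, 460] lid-plane [0.5657 0.3883 0.03  ]
scene [387.9, 227.7] [378, 214, 21, 28, 497] lid-plane [0.5847 0.2553 0.03  ]
scene [410.3, 289.1] [396, 273, 29, 34, 759] lid-plane [0.7815 0.164  0.03  ]Traceback (most recent call last):
  File "<stdin>", line 12, in <module>
cv2.error: OpenCV(4.12.0) /io/opencv/modules/imgproc/src/shapedescr.cpp:356: error: (-215:Assertion failed) n >= 0 && (depth == CV_32F || depth == CV_32S) in function 'fitEllipseNoDirect'
```

View pics/topc.png

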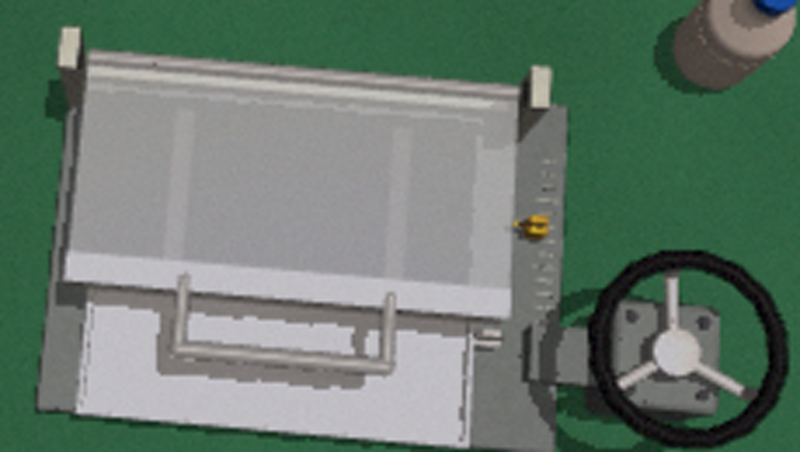

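The top crop shows the bar ends at about (307,300) and (367,305), the post tops at (275,210) and (410,221), and the wheel centre at about (453,300). The pointer is near (395,297) and the index near (409,265). I still need scene-view positions to cross-check.

```bash
python3 - <<'E'
from h import *
T=capture("top");S=capture("scene")
cv2.imwrite("pics/scenec.png",cv2.resize(S["img"][190:335,120:375],None,fx=3.13,fy=3.13,interpolation=cv2.INTER_CUBIC))
cv2.imwrite("pics/jars.png",cv2.resize(T["img"][200:350,115:255],None,fx=4,fy=4,interpolation=cv2.INTER_CUBIC))
for n,p,z in[("barL",(306.8,300.3),.11),("barR",(366.6,304.9),.11),("postL",(274.8,210.1),.126),("postR",(410.3,220.7),.126),("wheel",(452.8,300.1),.135),("ptr",(397.5,297),.034),("idx",(409.3,264.5),.042),
 ("bedFL",(266,318),.02),("bedFR",(414,330),.02),("bedBR",(417,231),.02),("trayFL",(277.2,318.5),.042),("trayFR",(390,328),.042)]: print(n,plane(T,p,z).round(4))
for n,p in[("red",(134,274)),("teal",(162,223)),("purple",(137,338))]:print(n,plane(T,p,.04).round(3))
E
```

```text
barL [0.4483 0.0431 0.11  ]
barR [ 0.436  -0.0963  0.11  ]
postL [0.6638 0.1176 0.126 ]
postR [ 0.6338 -0.2065  0.126 ]
wheel [ 0.4423 -0.2911  0.135 ]
ptr [ 0.4617 -0.1835  0.034 ]
idx [ 0.5423 -0.216   0.042 ]
bedFL [0.4146 0.1459 0.02  ]
bedFR [ 0.3805 -0.2229  0.02  ]
bedBR [ 0.6344 -0.2458  0.02  ]
trayFL [0.4115 0.1165 0.042 ]
trayFR [ 0.3852 -0.1597  0.042 ]
red [0.526 0.476 0.04 ]
teal [0.658 0.413 0.04 ]
purple [0.369 0.458 0.04 ]
```

View pics/scenec.png

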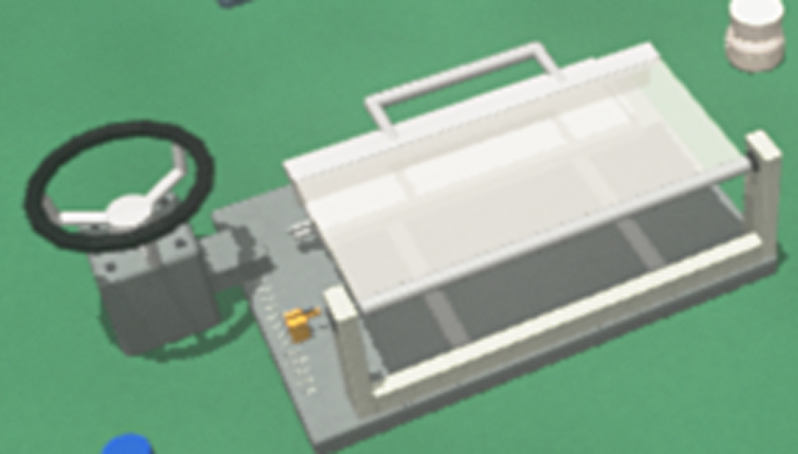

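View pics/jars.png

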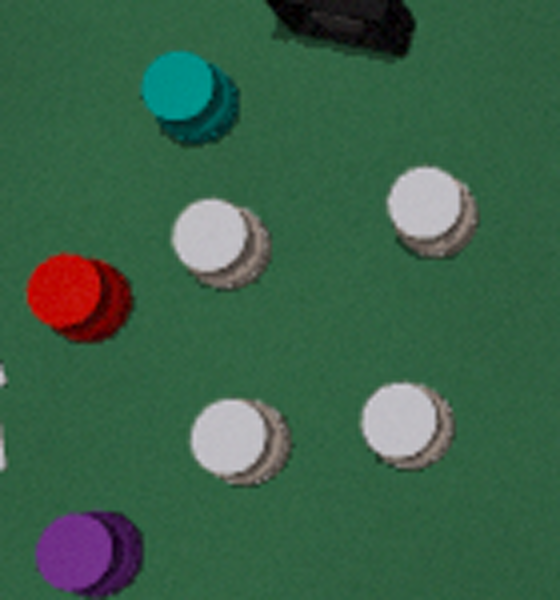

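The enlarged crop shows four white jars, with lids at crop (424,202), (210,236), (400,421) and (228,436). Red, teal and purple are clearly different colours, so only those four are meant. The station yaw is about -0.092 rad with its origin near (0.5266,-0.0335). I'll align the tool so tool x = station y, tool y = station x and tool z = down, then go above the bar.

```bash
P="python3 -m pendant"
$P '[[-0.1,-0.04,0,0,0,0.05],[-0.2,-0.08,0,0,0,0.1],[-0.3,-0.11,0,0,0,0.15],[-0.4,-0.15,0,0,0,0.2],[-0.5,-0.19,0,0,0,0.25],[-0.6,-0.23,0,0,0,0.3],[-0.7,-0.27,0,0,0,0.35],[-0.8,-0.3,0,0,0,0.4],[-0.9,-0.34,0,0,0,0.45],[-1,-0.38,0,0,0,0.45],[-1,-0.38,0,0,0,0.45]]' 0.6
$P '[[-0.2,0.2,0,0,0,0],[-0.4,0.4,0,0,0,0],[-0.6,0.6,0,0,0,0],[-0.8,0.77,0,0,0,0]]'
$P '[[-0.2,0.2,0,0,0,0],[-0.4,0.4,0,0,0,0],[-0.6,0.6,0,0,0,0],[-0.8,0.77,0,0,0,0]]'
$P '[[-0.2,0.2,0,0,0,0],[-0.4,0.4,0,0,0,0],[-0.6,0.6,0,0,0,0],[-0.8,0.77,0,0,0,0]]'
$P '[[-0.2,0.2,0,0,0,0],[-0.4,0.4,0,0,0,0],[-0.6,0.6,0,0,0,0],[-0.8,0.77,0,0,0,0],[-0.8,0.77,0,0,0,0]]'
```

```text
clock: 1.68
tool_pos: [0.2309, 0.5803, 0.2314]
tcp_rot: [2.319, 2.119, 0.0]
force: [-1.0, 0.2, 0.3]
finger_gap: 0.0513
gripper_force: 0.0
clock: 2.17
tool_pos: [0.2871, 0.5097, 0.2314]
tcp_rot: [2.322, 2.116, 0.0]
force: [0.1, 1.5, 0.9]
finger_gap: 0.0515
gripper_force: 0.0
clock: 2.68
tool_pos: [0.3421, 0.4408, 0.2313]
tcp_rot: [2.321, 2.117, 0.0]
force: [0.5, 0.5, -0.5]
finger_gap: 0.0512
gripper_force: 0.0
clock: 3.18
tool_pos: [0.3974, 0.3715, 0.2313]
tcp_rot: [2.321, 2.117, 0.0]
force: [0.7, 0.3, 0.4]
finger_gap: 0.051
gripper_force: 0.0
clock: 3.8
tool_pos: [0.4531, 0.3014, 0.2314]
tcp_rot: [2.324, 2.113, 0.0]
force: [-0.1, -0.6, 0.5]
finger_gap: 0.0514
gripper_force: 0.0
```

```bash
cat >> h.py <<'E'
from scipy.spatial.transform import Rotation as Ro
YAW=-.092;O=np.array([.5266,-.0335]);RS=np.array([[np.cos(YAW),-np.sin(YAW)],[np.sin(YAW),np.cos(YAW)]])
def toS(p):return RS.T@(np.array(p)[:2]-O)
def where(target=None):
    s=sense();p=s["tool_pos"];R=Ro.from_rotvec(s["tcp_rot"]).as_matrix()
    print("t",round(s["clock"],2),"tcp",np.round(p,4),"S",toS(p).round(4),"yaw err deg",np.degrees(np.arctan2(R[1,1],R[0,1])-YAW).round(2),"zdir",R[:,2].round(3),"F",np.round(s["force"],1),"gap",round(s["finger_gap"],4),"grip",round(s["gripper_force"],1))
    if target is not None:print("delta units",(R.T@(np.array(target)-p)/.08).round(3))
E
python3 - <<'E'
from h import *
where((.442,-.0266,.230))
S=capture("scene")
for p in[(238.8,222.6),(291.9,204.7)]:print(plane(S,p,.11).round(4))
E
```

```text
t 3.8 tcp [0.4531 0.3014 0.2314] S [-0.104   0.3267] yaw err deg -0.17 zdir [ 0. -0. -1.] F [-0.1 -0.6  0.5] gap 0.0514 grip 0.0
delta units [-4.094  0.251  0.019]
[ 0.4361 -0.0931  0.11  ]
[0.4485 0.0486 0.11  ]
```

```bash
P="python3 -m pendant"
$P '[[-0.3,0,0,0,0,0],[-0.6,0,0,0,0,0],[-0.9,0.05,0,0,0,0],[-1,0.06,0,0,0,0]]' 0.36
$P '[[-0.3,0,0,0,0,0],[-0.6,0,0,0,0,0],[-0.9,0.05,0,0,0,0],[-1,0.06,0,0,0,0]]'
$P '[[-0.3,0,0,0,0,0],[-0.6,0,0,0,0,0],[-0.9,0.05,0,0,0,0],[-1,0.06,0,0,0,0]]'
$P '[[-0.3,0,0,0,0,0],[-0.6,0,0,0,0,0],[-0.9,0.05,0,0,0,0],[-1.0,0.07,0,0,0,0],[-1.0,0.07,0,0,0,0]]'
$P '[[-0.05,0,0.2,0,0,0],[-0.1,0,0.4,0,0,0],[-0.1,0,0.6,0,0,0],[-0.1,0,0.8,0,0,0],[-0.1,0,0.8,0,0,0]]'
$P '[[0,0,0.2,0,0,0],[0,0,0.4,0,0,0],[0,0,0.6,0,0,0],[0,0,0.8,0,0,0],[0,0,0.95,0,0,0],[0,0,0.95,0,0,0]]'
$P '[[0,0,0,0,0,0],[0,0,0,0,0,0],[0,0,0,0,0,0],[0,0,0,0,0,0],[0,0,0,0,0,0]]' 0 25
python3 -c "
from h import *
where((.442,-.0266,.091))"
```

```text
clock: 4.35
tool_pos: [0.4493, 0.2207, 0.2314]
tcp_rot: [-2.324, -2.114, 0.0]
force: [-0.4, -0.0, 0.1]
finger_gap: 0.0308
gripper_force: 0.0
clock: 4.85
tool_pos: [0.4468, 0.1409, 0.2314]
tcp_rot: [2.324, 2.114, -0.0]
force: [0.0, 0.5, 0.4]
finger_gap: 0.031
gripper_force: 0.0
clock: 5.35
tool_pos: [0.4444, 0.062, 0.2314]
tcp_rot: [2.323, 2.115, 0.0]
force: [-0.8, -0.4, -0.5]
finger_gap: 0.0307
gripper_force: 0.0
clock: 5.98
tool_pos: [0.4428, -0.0166, 0.2313]
tcp_rot: [-2.321, -2.117, -0.0]
force: [0.2, 0.4, 0.6]
finger_gap: 0.0309
gripper_force: 0.0
clock: 6.6
tool_pos: [0.4411, -0.0239, 0.1665]
tcp_rot: [-2.318, -2.118, 0.003]
force: [-0.6, -0.1, -0.3]
finger_gap: 0.0308
gripper_force: 0.0
clock: 7.35
tool_pos: [0.4413, -0.0252, 0.0905]
tcp_rot: [-2.321, -2.116, 0.002]
force: [0.7, -0.0, 1.1]
finger_gap: 0.0308
gripper_force: 0.0
clock: 7.98
tool_pos: [0.4433, -0.0253, 0.0918]
tcp_rot: [2.32, 2.116, 0.003]
force: [4.9, -1.5, -2.5]
finger_gap: 0.0109
gripper_force: 25.8
t 7.97 tcp [ 0.4433 -0.0253  0.0918] S [-0.0837  0.0005] yaw err deg 0.01 zdir [ 0.003 -0.    -1.   ] F [ 4.9 -1.5 -2.5] gap 0.0109 grip 25.8
delta units [-0.017 -0.015  0.01 ]
```

```bash
P="python3 -m pendant"
$P '[[0,0.003,-0.123,0,0,0],[0,0.012,-0.246,0,0,0],[0,0.028,-0.368,0,0,0],[0,0.049,-0.489,0,0,0],[0,0.077,-0.609,0,0,0],[0,0.11,-0.728,0,0,0],[0,0.149,-0.844,0,0,0],[0,0.194,-0.959,0,0,0]]'
$P '[[0,0.052,-0.112,0,0,0],[0,0.107,-0.222,0,0,0],[0,0.17,-0.328,0,0,0],[0,0.236,-0.431,0,0,0],[0,0.31,-0.53,0,0,0],[0,0.385,-0.627,0,0,0],[0,0.468,-0.72,0,0,0],[0,0.553,-0.808,0,0,0],[0,0.643,-0.891,0,0,0]]'
$P '[[0,0.095,-0.079,0,0,0],[0,0.194,-0.153,0,0,0],[0,0.295,-0.222,0,0,0],[0,0.4,-0.286,0,0,0],[0,0.508,-0.345,0,0,0],[0,0.62,-0.398,0,0,0],[0,0.733,-0.445,0,0,0]]'
$P '[[0,0.117,-0.042,0,0,0],[0,0.234,-0.078,0,0,0],[0,0.35,-0.108,0,0,0],[0,0.474,-0.132,0,0,0],[0,0.52,-0.138,0,0,0],[0,0.52,-0.138,0,0,0],[0,0.52,-0.138,0,0,0]]'
python3 -c "
from h import *
where()
cv2.imwrite('pics/open.png',capture('scene')['img'])"
```

```text
clock: 8.98
tool_pos: [0.4577, -0.0268, 0.1681]
tcp_rot: [2.32, 2.117, 0.0]
force: [6.7, -1.5, -10.5]
finger_gap: 0.0114
gripper_force: 24.3
clock: 10.1
tool_pos: [0.5044, -0.0313, 0.239]
tcp_rot: [-2.316, -2.112, 0.01]
force: [-13.6, -1.2, 6.7]
finger_gap: 0.0105
gripper_force: 25.1
clock: 10.98
tool_pos: [0.5656, -0.0373, 0.2775]
tcp_rot: [-2.319, -2.114, 0.002]
force: [-14.0, -1.3, 19.2]
finger_gap: 0.0107
gripper_force: 26.8
clock: 11.85
tool_pos: [0.6061, -0.0412, 0.2879]
tcp_rot: [-2.319, -2.114, 0.005]
force: [-13.0, -0.7, 14.0]
finger_gap: 0.0107
gripper_force: 27.1
t 11.85 tcp [ 0.6061 -0.0412  0.2879] S [ 0.0799 -0.0004] yaw err deg -0.04 zdir [-0.005  0.001 -1.   ] F [-13.   -0.7  14. ] gap 0.0107 grip 27.1
```

View pics/open.png

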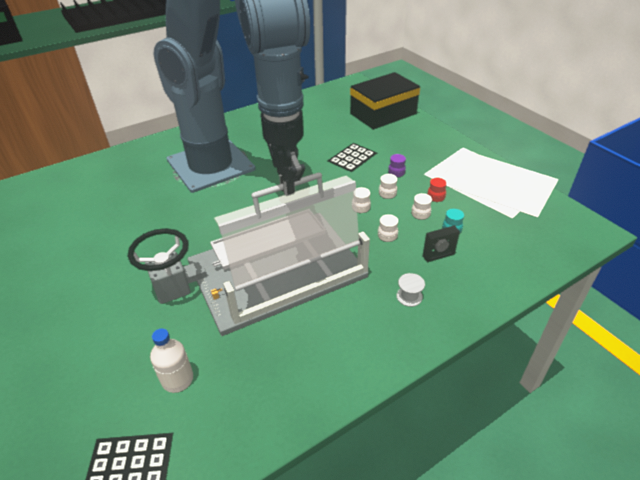

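The guard stands upright with the bar held at (290,185); the hinge-relative pose gives about 1.4 rad, so it is on its open stop. Now I release, rise and go to jar A.

```bash
P="python3 -m pendant"
$P '[[0,-0.04,0,0,0,0],[0,-0.04,0,0,0,0],[0,-0.04,0,0,0,0],[0,-0.04,0,0,0,0]]' 0.36
$P '[[0,0,-0.25,0,0,0],[0,0,-0.5,0,0,0],[0,0,-0.8,0,0,0],[0,0,-0.8,0,0,0]]'
$P '[[0.3,0,0,0,0,0],[0.6,0,0,0,0,0],[0.9,-0.1,0,0,0,0],[1,-0.2,0,0,0,0]]' 1
$P '[[0.3,0,0,0,0,0],[0.6,0,0,0,0,0],[0.9,-0.1,0,0,0,0],[1,-0.2,0,0,0,0]]'
$P '[[0.3,0,0,0,0,0],[0.6,0,0,0,0,0],[0.9,-0.1,0,0,0,0],[1,-0.2,0,0,0,0],[1,-0.2,0,0,0,0]]'
cat >> h.py <<'E'
def jars():
    T=capture("top");h=cv2.cvtColor(T["img"],cv2.COLOR_BGR2HSV);m=(h[...,1]<60)&(h[...,2]>110);m[:,:115]=0;m[:,262:]=0;m[:200]=0;m[360:]=0
    o=[]
    for ce,s in blobs(m,150):
        w=plane(T,ce,.055)+[.002,.0005,0];o.append(w);print("jar px",ce,s[4],"world",w.round(4),"S",toS(w).round(4))
    return T,o
E
python3 -c "
from h import *
jars();where((.582,.255,.1))"
```

```text
clock: 12.4
tool_pos: [0.6055, -0.04, 0.2859]
tcp_rot: [2.32, 2.118, 0.0]
force: [0.6, 0.5, -0.2]
finger_gap: 0.0303
gripper_force: 0.0
clock: 12.9
tool_pos: [0.6063, -0.0404, 0.3516]
tcp_rot: [2.319, 2.116, 0.004]
force: [0.6, 0.7, 0.3]
finger_gap: 0.0311
gripper_force: 0.0
clock: 13.4
tool_pos: [0.596, 0.0428, 0.3487]
tcp_rot: [-2.317, -2.119, 0.002]
force: [-0.8, -1.1, -0.3]
finger_gap: 0.0854
gripper_force: 0.0
clock: 13.9
tool_pos: [0.5874, 0.1229, 0.3492]
tcp_rot: [-2.319, -2.119, 0.001]
force: [0.5, 0.6, 0.5]
finger_gap: 0.0853
gripper_force: 0.0
clock: 14.52
tool_pos: [0.579, 0.2039, 0.3498]
tcp_rot: [-2.319, -2.119, 0.001]
force: [-0.3, -0.4, 0.2]
finger_gap: 0.0856
gripper_force: 0.0
t 14.57 tcp [0.5794 0.2028 0.35  ] S [0.0309 0.2401] yaw err deg 0.01 zdir [ 0.    -0.001 -1.   ] F [ 0.6 -0.2  0.3] gap 0.0855 grip 0.0
delta units [ 0.655 -0.029  3.125]
```

```bash
cat >> h.py <<'E'
def sjars():
    S=capture("scene");h=cv2.cvtColor(S["img"],cv2.COLOR_BGR2HSV);m=(h[...,1]<60)&(h[...,2]>110);m[:,:345]=0;m[:,440:]=0;m[:165]=0;m[262:]=0
    for ce,s in blobs(m,200):
        w=plane(S,ce,.03)+[-.003,-.0005,0];print("sjar px",ce,s[4],"world",w.round(4),"S",toS(w).round(4))
E
python3 -c "
from h import *
sjars();T,o=jars();h=cv2.cvtColor(T['img'],cv2.COLOR_BGR2HSV)
for p in[(221,250),(168,259),(215,305),(172,309)]:print(h[p[1],p[0]])"
```

```text
sjar px [388.0, 185.7] 418 world [0.4368 0.3706 0.03  ] S [-0.1266  0.3942]
sjar px [355.4, 220.2] 1611 world [0.5092 0.202  0.03  ] S [-0.039   0.2329]
sjar px [421.5, 206.1] 461 world [0.5627 0.3878 0.03  ] S [-0.0028  0.4228]
sjar px [387.9, 227.6] 515 world [0.5814 0.2551 0.03  ] S [0.028  0.2924]
[102  69  67]
[101  66 105]
[104  58  93]
[100  66 104]
```

```bash
P="python3 -m pendant"
$P '[[0.2,0,0.2,0,0,0],[0.4,-0.01,0.5,0,0,0],[0.6,-0.03,0.8,0,0,0],[0.65,-0.03,1,0,0,0]]'
$P '[[0,0,0.3,0,0,0],[0,0,0.6,0,0,0],[0,0,0.9,0,0,0],[0,0,1,0,0,0]]'
$P '[[0,0,0.3,0,0,0],[0,0,0.6,0,0,0],[0,0,0.9,0,0,0],[0,0,1,0,0,0]]'
$P '[[0,0,0.2,0,0,0],[0,0,0.4,0,0,0],[0,0,0.6,0,0,0],[0,0,0.8,0,0,0],[0,0,1,0,0,0],[0,0,1.0,0,0,0],[0,0,1.0,0,0,0]]'
$P '[[0,0,0.1,0,0,0],[0,0,0.15,0,0,0],[0,0,0.15,0,0,0]]'
$P '[[0,0,0,0,0,0],[0,0,0,0,0,0],[0,0,0,0,0,0],[0,0,0,0,0,0],[0,0,0,0,0,0]]' 0 45
python3 -c "
from h import *
where()"
```

```text
clock: 15.18
tool_pos: [0.5807, 0.257, 0.2674]
tcp_rot: [-2.318, -2.119, 0.003]
force: [-0.3, -0.0, 0.4]
finger_gap: 0.0852
gripper_force: 0.0
clock: 15.68
tool_pos: [0.581, 0.2545, 0.1882]
tcp_rot: [-2.321, -2.116, 0.004]
force: [-0.0, -0.1, -0.1]
finger_gap: 0.0853
gripper_force: 0.0
clock: 16.18
tool_pos: [0.5814, 0.2549, 0.1091]
tcp_rot: [-2.321, -2.117, 0.002]
force: [0.3, -0.3, 0.7]
finger_gap: 0.0854
gripper_force: 0.0
clock: 17.05
tool_pos: [0.5822, 0.2553, 0.0302]
tcp_rot: [2.321, 2.117, 0.001]
force: [0.3, 0.3, 0.5]
finger_gap: 0.0852
gripper_force: 0.0
clock: 17.42
tool_pos: [0.5815, 0.2552, 0.0176]
tcp_rot: [-2.321, -2.117, 0.001]
force: [0.6, 0.3, 0.4]
finger_gap: 0.0853
gripper_force: 0.0
clock: 18.05
tool_pos: [0.5822, 0.2553, 0.0187]
tcp_rot: [2.321, 2.117, 0.001]
force: [-1.1, -1.4, 5.6]
finger_gap: 0.0486
gripper_force: 45.6
t 18.05 tcp [0.5822 0.2553 0.0187] S [0.0288 0.2927] yaw err deg 0.01 zdir [ 0.001  0.    -1.   ] F [-1.1 -1.4  5.6] gap 0.0486 grip 45.6
```

```bash
P="python3 -m pendant"
$P '[[0,0,-0.15,0,0,0],[0,0,-0.4,0,0,0],[0,0,-0.7,0,0,0],[0,0,-1,0,0,0],[0,0,-1,0,0,0]]' 0 60
$P '[[-0.1,-0.2,0,0,0,0],[-0.3,-0.4,0,0,0,0],[-0.5,-0.65,0,0,0,0],[-0.75,-0.85,0,0,0,0],[-1,-1,0,0,0,0]]'
$P '[[-0.25,-0.1,0,0,0,0],[-0.5,-0.2,0,0,0,0],[-0.75,-0.3,0,0,0,0],[-1,-0.37,0,0,0,0]]'
$P '[[-0.25,0,0,0,0,0],[-0.5,0,0,0,0,0],[-0.75,0,0,0,0,0],[-1,0,0,0,0,0]]'
$P '[[-0.25,0,0,0,0,0],[-0.5,0,0,0,0,0],[-0.75,0,0,0,0,0],[-1,0,0,0,0,0]]'
$P '[[-0.25,0,0,0,0,0],[-0.5,0,0,0,0,0],[-0.75,0,0,0,0,0],[-0.78,0,0,0,0,0],[-0.78,0,0,0,0,0]]'
python3 -c "
from h import *
where(np.r_[O+RS@[-.081,-.09],.0545])
T,o=jars();sjars();cv2.imwrite('pics/a1.png',cv2.resize(T['img'][190:350,190:490],None,fx=2.6,fy=2.6))"
```

```text
clock: 18.68
tool_pos: [0.5835, 0.2559, 0.1008]
tcp_rot: [2.32, 2.116, 0.007]
force: [-0.2, 0.4, -0.8]
finger_gap: 0.0474
gripper_force: 62.0
clock: 19.3
tool_pos: [0.4934, 0.1823, 0.0974]
tcp_rot: [-2.32, -2.118, 0.002]
force: [0.2, -0.5, -2.5]
finger_gap: 0.0488
gripper_force: 45.9
clock: 19.8
tool_pos: [0.4573, 0.1049, 0.0978]
tcp_rot: [-2.321, -2.117, 0.001]
force: [0.4, -0.3, -2.0]
finger_gap: 0.0477
gripper_force: 61.8
clock: 20.3
tool_pos: [0.4505, 0.0251, 0.098]
tcp_rot: [2.321, 2.117, 0.0]
force: [0.3, 0.3, -1.2]
finger_gap: 0.0478
gripper_force: 61.8
clock: 20.8
tool_pos: [0.443, -0.0545, 0.0979]
tcp_rot: [2.321, 2.117, 0.0]
force: [-0.4, 0.9, -2.5]
finger_gap: 0.0476
gripper_force: 61.8
clock: 21.42
tool_pos: [0.4375, -0.1151, 0.0979]
tcp_rot: [-2.321, -2.117, -0.0]
force: [0.5, 0.4, -1.6]
finger_gap: 0.0479
gripper_force: 61.8
t 21.43 tcp [ 0.4375 -0.1151  0.0979] S [-0.0812 -0.0895] yaw err deg 0.02 zdir [-0.  0. -1.] F [ 0.5  0.4 -1.6] gap 0.0479 grip 61.8
delta units [-0.007  0.003  0.542]
jar px [168.7, 259.3] 351 world [0.5621 0.3871 0.055 ] S [-0.0033  0.4221]
jar px [215.7, 305.2] 361 world [0.4467 0.2665 0.055 ] S [-0.1072  0.2913]
jar px [173.5, 309.3] 372 world [0.4379 0.369  0.055 ] S [-0.1253  0.3926]
sjar px [388.0, 185.7] 418 world [0.4368 0.3706 0.03  ] S [-0.1266  0.3942]
sjar px [355.4, 220.1] 1608 world [0.5088 0.2023 0.03  ] S [-0.0394  0.2331]
sjar px [421.5, 206.1] 461 world [0.5627 0.3878 0.03  ] S [-0.0028  0.4228]
```

View pics/a1.png

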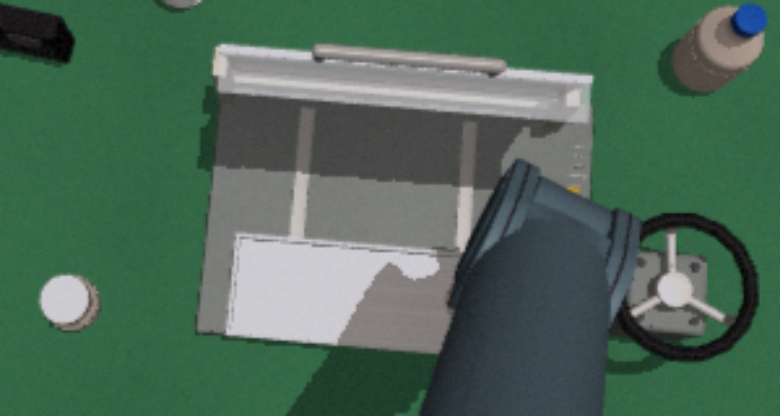

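The guard stays open; the tray's back-left corner is at top px (281,281) and front-left at (278,319). Lowering the first jar while watching the contact force.

```bash
P="python3 -m pendant"
python3 -c "
from h import *
T=capture('top')
for p in[(281.2,280.8),(277.7,318.8)]:print(toS(plane(T,p,.042)).round(4))"
$P '[[0,0,0.1,0,0,0],[0,0,0.2,0,0,0],[0,0,0.3,0,0,0],[0,0,0.4,0,0,0],[0,0,0.46,0,0,0],[0,0,0.5,0,0,0],[0,0,0.5,0,0,0]]'
$P '[[0,0,0.02,0,0,0],[0,0,0.04,0,0,0],[0,0,0.04,0,0,0]]'
```

```text
[-0.0347  0.1376]
[-0.129   0.1375]
clock: 22.45
tool_pos: [0.4376, -0.1156, 0.0578]
tcp_rot: [-2.321, -2.117, 0.0]
force: [-0.0, -0.1, -1.7]
finger_gap: 0.0473
gripper_force: 61.8
clock: 22.82
tool_pos: [0.4376, -0.1155, 0.0547]
tcp_rot: [-2.321, -2.117, -0.0]
force: [-0.3, -0.6, -2.3]
finger_gap: 0.0478
gripper_force: 61.8
```

```bash
P="python3 -m pendant"
$P '[[0,0,0.015,0,0,0],[0,0,0.02,0,0,0],[0,0,0.02,0,0,0]]'
$P '[[0,0,0,0,0,0],[0,0,0,0,0,0],[0,0,0,0,0,0]]' 0.72
$P '[[0,0,-0.2,0,0,0],[0,0,-0.4,0,0,0],[0,0,-0.6,0,0,0],[0,0,-0.9,0,0,0]]' 
python3 -c "
from h import *
where(np.r_[.4467,.2665,.1])"
```

```text
clock: 23.2
tool_pos: [0.4376, -0.1155, 0.0531]
tcp_rot: [2.321, 2.117, 0.0]
force: [0.0, -0.6, -1.8]
finger_gap: 0.0476
gripper_force: 61.8
clock: 23.58
tool_pos: [0.4378, -0.1155, 0.0532]
tcp_rot: [2.321, 2.117, 0.0]
force: [0.8, 0.5, -0.1]
finger_gap: 0.0615
gripper_force: 0.0
clock: 24.08
tool_pos: [0.4375, -0.1154, 0.1265]
tcp_rot: [-2.321, -2.117, -0.0]
force: [0.3, 0.7, 0.3]
finger_gap: 0.0615
gripper_force: 0.0
t 24.07 tcp [ 0.4375 -0.1154  0.1265] S [-0.0812 -0.0898] yaw err deg 0.02 zdir [-0.  0. -1.] F [0.3 0.7 0.3] gap 0.0615 grip 0.0
delta units [ 4.765 -0.322  0.331]
```

```bash
P="python3 -m pendant"
$P '[[0.3,0,0,0,0,0],[0.6,0,0,0,0,0],[0.9,0,0,0,0,0],[1,0,0,0,0,0]]' 1
$P '[[0.3,0,0,0,0,0],[0.6,0,0,0,0,0],[0.9,0,0,0,0,0],[1,0,0,0,0,0]]'
$P '[[0.3,0,0,0,0,0],[0.6,0,0,0,0,0],[0.9,0,0,0,0,0],[1,0,0,0,0,0]]'
$P '[[0.3,0,0,0,0,0],[0.6,-0.1,0,0,0,0],[0.9,-0.25,0,0,0,0],[1,-0.32,0,0,0,0],[1,-0.32,0,0,0,0]]'
python3 -c "
from h import *
jars();sjars();where((.4467,.2665,.0185))
T=capture('top');cv2.imwrite('pics/a2.png',cv2.resize(T['img'][190:350,190:490],None,fx=2.6,fy=2.6))"
```

```text
clock: 24.58
tool_pos: [0.4453, -0.0345, 0.1259]
tcp_rot: [2.318, 2.12, 0.002]
force: [-0.4, 0.1, 0.2]
finger_gap: 0.0854
gripper_force: 0.0
clock: 25.08
tool_pos: [0.4526, 0.0445, 0.1256]
tcp_rot: [2.319, 2.119, 0.001]
force: [0.6, 0.4, -1.0]
finger_gap: 0.0851
gripper_force: 0.0
clock: 25.58
tool_pos: [0.4599, 0.1237, 0.1253]
tcp_rot: [2.32, 2.118, 0.0]
force: [-0.3, -0.1, -0.1]
finger_gap: 0.0854
gripper_force: 0.0
clock: 26.2
tool_pos: [0.4414, 0.2047, 0.1252]
tcp_rot: [2.321, 2.117, -0.001]
force: [0.4, -0.1, 1.3]
finger_gap: 0.0853
gripper_force: 0.0
jar px [167.8, 258.1] 300 world [0.5652 0.3895 0.055 ] S [-4.000e-04  4.247e-01]
jar px [168.5, 309.2] 184 world [0.4383 0.3812 0.055 ] S [-0.126   0.4048]
sjar px [355.4, 220.1] 1628 world [0.5088 0.2023 0.03  ] S [-0.0394  0.2331]
sjar px [388.0, 185.7] 416 world [0.4368 0.3706 0.03  ] S [-0.1266  0.3942]
sjar px [421.5, 206.1] 460 world [0.5627 0.3878 0.03  ] S [-0.0028  0.4228]
t 26.3 tcp [0.4419 0.2039 0.1252] S [-0.1061  0.2287] yaw err deg -0.08 zdir [ 0.    -0.001 -1.   ] F [-0.3  0.1 -0.2] gap 0.0854 grip 0.0
delta units [ 0.785 -0.014  1.334]
```

View pics/a2.png

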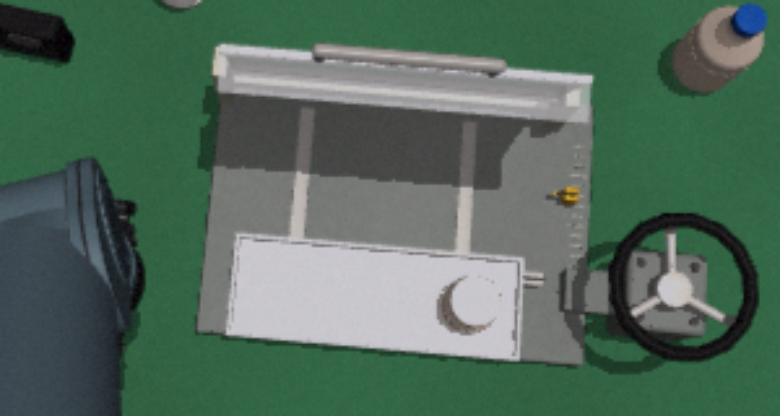

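The first jar stands upright in the tray at crop (475,300). Picking jar C.

```bash
P="python3 -m pendant"
$P '[[0.3,0,0,0,0,0],[0.6,0,0,0,0,0],[0.78,-0.01,0.1,0,0,0],[0.785,-0.01,0.35,0,0,0],[0.785,-0.01,0.35,0,0,0]]' 1
$P '[[0,0,0.2,0,0,0],[0,0,0.4,0,0,0],[0,0,0.6,0,0,0],[0,0,0.8,0,0,0],[0,0,0.98,0,0,0],[0,0,0.98,0,0,0]]'
$P '[[0,0,0,0,0,0],[0,0,0,0,0,0],[0,0,0,0,0,0],[0,0,0,0,0,0],[0,0,0,0,0,0]]' 0 60
$P '[[0,0,-0.15,0,0,0],[0,0,-0.4,0,0,0],[0,0,-0.7,0,0,0],[0,0,-1,0,0,0],[0,0,-1,0,0,0]]'
python3 -c "
from h import *
where(np.r_[O+RS@[-.081,-.03],.0545])"
```

```text
clock: 26.98
tool_pos: [0.4452, 0.2674, 0.0956]
tcp_rot: [-2.321, -2.118, 0.006]
force: [-0.6, -0.4, -0.6]
finger_gap: 0.0856
gripper_force: 0.0
clock: 27.72
tool_pos: [0.4457, 0.2675, 0.0175]
tcp_rot: [-2.321, -2.117, 0.003]
force: [-0.4, 0.2, 0.2]
finger_gap: 0.0853
gripper_force: 0.0
clock: 28.35
tool_pos: [0.4467, 0.2684, 0.02]
tcp_rot: [-2.321, -2.117, -0.002]
force: [-2.6, -0.4, 11.5]
finger_gap: 0.047
gripper_force: 59.8
clock: 28.98
tool_pos: [0.4475, 0.2689, 0.1005]
tcp_rot: [2.321, 2.117, 0.006]
force: [0.3, -0.1, -1.7]
finger_gap: 0.0472
gripper_force: 61.3
t 28.98 tcp [0.4475 0.2689 0.1005] S [-0.1065  0.2939] yaw err deg 0.03 zdir [ 0.003  0.002 -1.   ] F [ 0.3 -0.1 -1.7] gap 0.0472 grip 61.3
delta units [-4.05   0.316  0.565]
```

```bash
P="python3 -m pendant"
$P '[[-0.15,0.1,0,0,0,0],[-0.4,0.2,0,0,0,0],[-0.7,0.3,0,0,0,0],[-1,0.32,0,0,0,0]]'
$P '[[-0.25,0,0,0,0,0],[-0.5,0,0,0,0,0],[-0.75,0,0,0,0,0],[-1,0,0,0,0,0]]'
$P '[[-0.25,0,0,0,0,0],[-0.5,0,0,0,0,0],[-0.75,0,0,0,0,0],[-1,0,0,0,0,0]]'
$P '[[-0.25,0,0,0,0,0],[-0.5,0,0,0,0,0],[-0.75,0,0,0,0,0],[-1,0,0,0,0,0],[-1.0,0,0,0,0,0]]'
$P '[[-0.03,0,0.1,0,0,0],[-0.03,0,0.2,0,0,0],[-0.03,0,0.3,0,0,0],[-0.03,0,0.4,0,0,0],[-0.03,0,0.5,0,0,0],[-0.03,0,0.53,0,0,0],[-0.03,0,0.53,0,0,0]]'
python3 -c "
from h import *
where(np.r_[O+RS@[-.081,-.03],.0545])"
```

```text
clock: 29.48
tool_pos: [0.4647, 0.1836, 0.0977]
tcp_rot: [2.322, 2.115, -0.003]
force: [-0.4, -0.3, -2.2]
finger_gap: 0.047
gripper_force: 61.3
clock: 29.98
tool_pos: [0.4569, 0.1053, 0.0986]
tcp_rot: [-2.321, -2.118, 0.0]
force: [-0.1, 0.6, -2.7]
finger_gap: 0.0467
gripper_force: 61.3
clock: 30.48
tool_pos: [0.4495, 0.0257, 0.0986]
tcp_rot: [-2.321, -2.117, 0.0]
force: [-0.2, 0.3, -1.9]
finger_gap: 0.0465
gripper_force: 61.3
clock: 31.1
tool_pos: [0.4421, -0.0546, 0.0987]
tcp_rot: [2.324, 2.114, -0.001]
force: [0.6, -0.2, -2.7]
finger_gap: 0.0471
gripper_force: 61.3
clock: 31.98
tool_pos: [0.4423, -0.0553, 0.0562]
tcp_rot: [-2.321, -2.117, 0.0]
force: [0.3, 0.7, -1.3]
finger_gap: 0.047
gripper_force: 61.3
t 31.98 tcp [ 0.4423 -0.0553  0.0562] S [-0.082  -0.0295] yaw err deg 0.01 zdir [-0. -0. -1.] F [ 0.3  0.7 -1.3] gap 0.047 grip 61.3
delta units [-0.006  0.012  0.021]
```

Lower to contact, release, rise and head for B (S -0.003, 0.4225).

```bash
P="python3 -m pendant"
$P '[[0,0,0.015,0,0,0],[0,0,0.025,0,0,0],[0,0,0.025,0,0,0]]'
$P '[[0,0,0,0,0,0],[0,0,0,0,0,0],[0,0,0,0,0,0]]' 0.72
$P '[[0,0,-0.2,0,0,0],[0,0,-0.4,0,0,0],[0,0,-0.6,0,0,0],[0,0,-0.9,0,0,0]]' 
$P '[[0.3,0,0,0,0,0],[0.6,0,0,0,0,0],[0.9,0,0,0,0,0],[1,0,0,0,0,0]]' 1
$P '[[0.3,0,0,0,0,0],[0.6,0,0,0,0,0],[0.9,0,0,0,0,0],[1,0,0,0,0,0]]'
$P '[[0.3,0,0,0,0,0],[0.6,0.1,0,0,0,0],[0.9,0.2,0,0,0,0],[1,0.3,0,0,0,0]]'
$P '[[0.3,0.1,0,0,0,0],[0.6,0.3,0,0,0,0],[0.9,0.5,0,0,0,0],[1,0.65,0,0,0,0],[1,0.65,0,0,0,0]]'
python3 -c "
from h import *
jars();sjars();where((.5625,.3875,.0185))"
```

```text
clock: 32.35
tool_pos: [0.4424, -0.0553, 0.0544]
tcp_rot: [2.321, 2.117, 0.0]
force: [0.7, -0.1, -1.9]
finger_gap: 0.0473
gripper_force: 61.3
clock: 32.72
tool_pos: [0.4425, -0.0553, 0.0545]
tcp_rot: [2.321, 2.117, 0.0]
force: [-0.2, 1.2, -0.2]
finger_gap: 0.0618
gripper_force: 0.0
clock: 33.22
tool_pos: [0.4422, -0.0552, 0.1276]
tcp_rot: [-2.321, -2.117, 0.0]
force: [0.2, 0.9, 0.8]
finger_gap: 0.0615
gripper_force: 0.0
clock: 33.72
tool_pos: [0.45, 0.0258, 0.1272]
tcp_rot: [2.318, 2.12, 0.002]
force: [0.1, -0.5, -0.0]
finger_gap: 0.0853
gripper_force: 0.0
clock: 34.22
tool_pos: [0.4573, 0.1047, 0.1268]
tcp_rot: [2.319, 2.119, 0.001]
force: [0.3, 0.6, -0.0]
finger_gap: 0.0856
gripper_force: 0.0
clock: 34.72
tool_pos: [0.4887, 0.1817, 0.1265]
tcp_rot: [2.32, 2.118, 0.0]
force: [0.7, 0.3, -0.8]
finger_gap: 0.0851
gripper_force: 0.0
clock: 35.35
tool_pos: [0.5483, 0.255, 0.1263]
tcp_rot: [2.321, 2.115, -0.0]
force: [0.7, -1.2, -0.2]
finger_gap: 0.0852
gripper_force: 0.0
sjar px [353.4, 225.4] 1283 world [0.5234 0.1853 0.03  ] S [-0.0233  0.2175]
sjar px [384.3, 187.7] 223 world [0.4384 0.3557 0.03  ] S [-0.1236  0.3795]
sjar px [421.5, 206.1] 460 world [0.5627 0.3878 0.03  ] S [-0.0028  0.4228]
t 35.45 tcp [0.5471 0.2546 0.1262] S [-0.0061  0.2888] yaw err deg -0.07 zdir [-0.001 -0.001 -1.   ] F [-0.1 -1.3 -0.2] gap 0.0853 grip 0.0
delta units [1.674 0.038 1.344]
```

```bash
P="python3 -m pendant"
$P '[[0.25,0.02,0,0,0,0],[0.5,0.04,0,0,0,0],[0.75,0.04,0,0,0,0],[1,0.04,0,0,0,0]]'
$P '[[0.3,0,0,0,0,0],[0.6,0,0.1,0,0,0],[0.67,0,0.35,0,0,0],[0.67,0,0.35,0,0,0]]'
$P '[[0,0,0.2,0,0,0],[0,0,0.4,0,0,0],[0,0,0.6,0,0,0],[0,0,0.8,0,0,0],[0,0,0.99,0,0,0],[0,0,0.99,0,0,0]]'
$P '[[0,0,0,0,0,0],[0,0,0,0,0,0],[0,0,0,0,0,0],[0,0,0,0,0,0],[0,0,0,0,0,0]]' 0 60
$P '[[0,0,-0.15,0,0,0],[0,0,-0.4,0,0,0],[0,0,-0.7,0,0,0],[0,0,-1,0,0,0],[0,0,-1,0,0,0]]'
python3 -c "
from h import *
where(np.r_[O+RS@[-.081,.03],.0545])"
```

```text
clock: 35.95
tool_pos: [0.5576, 0.3379, 0.1262]
tcp_rot: [-2.32, -2.118, -0.0]
force: [-0.5, 0.4, 0.0]
finger_gap: 0.0853
gripper_force: 0.0
clock: 36.45
tool_pos: [0.561, 0.3882, 0.0956]
tcp_rot: [-2.32, -2.118, 0.008]
force: [-0.2, -1.6, 0.3]
finger_gap: 0.0854
gripper_force: 0.0
clock: 37.2
tool_pos: [0.5618, 0.3885, 0.0174]
tcp_rot: [-2.321, -2.117, 0.004]
force: [-0.4, -0.2, -0.9]
finger_gap: 0.0857
gripper_force: 0.0
clock: 37.83
tool_pos: [0.5633, 0.3896, 0.0208]
tcp_rot: [-2.321, -2.117, -0.002]
force: [-2.8, -0.8, 7.2]
finger_gap: 0.0468
gripper_force: 60.2
clock: 38.45
tool_pos: [0.5647, 0.3902, 0.1026]
tcp_rot: [2.321, 2.117, 0.009]
force: [0.2, 0.3, -3.0]
finger_gap: 0.0469
gripper_force: 61.2
t 38.45 tcp [0.5647 0.3902 0.1026] S [-0.001   0.4254] yaw err deg 0.01 zdir [ 0.005  0.003 -1.   ] F [ 0.2  0.3 -3. ] gap 0.0469 grip 61.2
delta units [-4.945 -1.003  0.579]
```

```bash
P="python3 -m pendant"
$P '[[-0.15,-0.1,0,0,0,0],[-0.4,-0.2,0,0,0,0],[-0.7,-0.35,0,0,0,0],[-1,-0.5,0,0,0,0]]'
$P '[[-0.25,-0.2,0,0,0,0],[-0.5,-0.4,0,0,0,0],[-0.75,-0.48,0,0,0,0],[-1,-0.48,0,0,0,0]]'
$P '[[-0.25,0,0,0,0,0],[-0.5,0,0,0,0,0],[-0.75,0,0,0,0,0],[-1,0,0,0,0,0]]'
$P '[[-0.25,0,0,0,0,0],[-0.5,0,0,0,0,0],[-0.75,0,0,0,0,0],[-1,0,0,0,0,0]]'
$P '[[-0.25,0,0,0,0,0],[-0.5,0,0,0,0,0],[-0.75,0,0,0,0,0],[-0.91,0,0,0,0,0],[-0.91,0,0,0,0,0],[-0.91,0,0,0,0,0]]'
$P '[[0,0,0.1,0,0,0],[0,0,0.2,0,0,0],[0,0,0.3,0,0,0],[0,0,0.4,0,0,0],[0,0,0.5,0,0,0],[0,0,0.52,0,0,0],[0,0,0.52,0,0,0]]'
python3 -c "
from h import *
where(np.r_[O+RS@[-.081,.03],.0545])"
```

```text
clock: 38.95
tool_pos: [0.5148, 0.3123, 0.0987]
tcp_rot: [2.321, 2.117, -0.001]
force: [0.4, -0.6, -1.6]
finger_gap: 0.0467
gripper_force: 61.2
clock: 39.45
tool_pos: [0.4693, 0.2363, 0.0989]
tcp_rot: [-2.32, -2.118, 0.001]
force: [0.7, 0.5, -2.4]
finger_gap: 0.0466
gripper_force: 61.2
clock: 39.95
tool_pos: [0.4627, 0.1559, 0.0992]
tcp_rot: [2.321, 2.117, 0.0]
force: [0.3, -0.0, -2.7]
finger_gap: 0.0467
gripper_force: 61.2
clock: 40.45
tool_pos: [0.4553, 0.0764, 0.0992]
tcp_rot: [2.321, 2.117, 0.0]
force: [0.6, 0.2, -2.5]
finger_gap: 0.0464
gripper_force: 61.2
clock: 41.2
tool_pos: [0.4489, 0.0059, 0.0991]
tcp_rot: [-2.32, -2.118, -0.001]
force: [0.4, -0.1, -2.8]
finger_gap: 0.0468
gripper_force: 61.2
clock: 42.08
tool_pos: [0.4488, 0.0051, 0.0575]
tcp_rot: [2.321, 2.117, -0.0]
force: [-0.1, -0.1, -2.7]
finger_gap: 0.0468
gripper_force: 61.2
t 42.08 tcp [0.4488 0.0051 0.0575] S [-0.0811  0.0313] yaw err deg 0.01 zdir [-0. -0. -1.] F [-0.1 -0.1 -2.7] gap 0.0468 grip 61.2
delta units [-0.016  0.001  0.037]
```

```bash
P="python3 -m pendant"
$P '[[0,0,0.02,0,0,0],[0,0,0.035,0,0,0],[0,0,0.035,0,0,0]]'
$P '[[0,0,0,0,0,0],[0,0,0,0,0,0],[0,0,0,0,0,0]]' 0.72
$P '[[0,0,-0.2,0,0,0],[0,0,-0.4,0,0,0],[0,0,-0.6,0,0,0],[0,0,-0.9,0,0,0]]' 
$P '[[0.3,0,0,0,0,0],[0.6,0,0,0,0,0],[0.9,0,0,0,0,0],[1,0,0,0,0,0]]' 1
$P '[[0.3,0,0,0,0,0],[0.6,0,0,0,0,0],[0.9,0,0,0,0,0],[1,0,0,0,0,0],[1,0,0,0,0,0]]'
python3 -c "
from h import *
jars();sjars();where((.438,.3697,.0185))"
```

```text
clock: 42.45
tool_pos: [0.4488, 0.0052, 0.0548]
tcp_rot: [2.321, 2.117, 0.0]
force: [-1.1, -0.3, -2.2]
finger_gap: 0.0468
gripper_force: 61.3
clock: 42.82
tool_pos: [0.4489, 0.0052, 0.0549]
tcp_rot: [2.321, 2.117, 0.0]
force: [-0.4, 1.2, -0.4]
finger_gap: 0.0614
gripper_force: 0.0
clock: 43.32
tool_pos: [0.4485, 0.0052, 0.128]
tcp_rot: [-2.321, -2.117, -0.0]
force: [0.2, -0.7, -0.1]
finger_gap: 0.0608
gripper_force: 0.0
clock: 43.82
tool_pos: [0.4563, 0.0863, 0.1276]
tcp_rot: [2.318, 2.12, 0.002]
force: [0.3, 0.2, -0.5]
finger_gap: 0.0853
gripper_force: 0.0
clock: 44.45
tool_pos: [0.4634, 0.1639, 0.1269]
tcp_rot: [2.321, 2.117, -0.0]
force: [1.2, 0.1, 0.2]
finger_gap: 0.0854
gripper_force: 0.0
jar px [173.5, 309.3] 368 world [0.4379 0.369  0.055 ] S [-0.1253  0.3926]
sjar px [388.0, 185.7] 416 world [0.4368 0.3706 0.03  ] S [-0.1266  0.3942]
sjar px [353.4, 225.7] 1283 world [0.5244 0.1846 0.03  ] S [-0.0222  0.2169]
t 44.55 tcp [0.4634 0.1631 0.1269] S [-0.081  0.19 ] yaw err deg -0.07 zdir [-0.    -0.001 -1.   ] F [-0.7 -0.6 -1. ] gap 0.0855 grip 0.0
delta units [ 2.543 -0.556  1.353]
```

```bash
P="python3 -m pendant"
$P '[[0.25,-0.1,0,0,0,0],[0.5,-0.2,0,0,0,0],[0.75,-0.3,0,0,0,0],[1,-0.4,0,0,0,0]]'
$P '[[0.25,-0.1,0,0,0,0],[0.5,-0.15,0,0,0,0],[0.75,-0.155,0,0,0,0],[1,-0.155,0,0,0,0]]'
$P '[[0.3,0,0,0,0,0],[0.54,0,0.1,0,0,0],[0.54,0,0.36,0,0,0],[0.54,0,0.36,0,0,0]]'
$P '[[0,0,0.2,0,0,0],[0,0,0.4,0,0,0],[0,0,0.6,0,0,0],[0,0,0.8,0,0,0],[0,0,0.99,0,0,0],[0,0,0.99,0,0,0]]'
$P '[[0,0,0,0,0,0],[0,0,0,0,0,0],[0,0,0,0,0,0],[0,0,0,0,0,0],[0,0,0,0,0,0]]' 0 60
$P '[[0,0,-0.15,0,0,0],[0,0,-0.4,0,0,0],[0,0,-0.7,0,0,0],[0,0,-1,0,0,0],[0,0,-1,0,0,0]]'
python3 -c "
from h import *
where(np.r_[O+RS@[-.081,.09],.0545])"
```

```text
clock: 45.05
tool_pos: [0.4388, 0.2463, 0.1268]
tcp_rot: [2.323, 2.115, -0.001]
force: [-0.1, -0.5, -0.7]
finger_gap: 0.0856
gripper_force: 0.0
clock: 45.55
tool_pos: [0.4344, 0.3288, 0.1268]
tcp_rot: [2.321, 2.117, 0.0]
force: [0.4, -0.3, -0.6]
finger_gap: 0.0855
gripper_force: 0.0
clock: 46.05
tool_pos: [0.4368, 0.3702, 0.0961]
tcp_rot: [2.32, 2.117, -0.006]
force: [0.2, 0.6, -0.3]
finger_gap: 0.0854
gripper_force: 0.0
clock: 46.8
tool_pos: [0.437, 0.3702, 0.0173]
tcp_rot: [2.321, 2.117, -0.004]
force: [-0.2, -0.7, 0.5]
finger_gap: 0.0855
gripper_force: 0.0
clock: 47.42
tool_pos: [0.438, 0.3713, 0.0201]
tcp_rot: [-2.321, -2.117, -0.001]
force: [-3.0, -1.2, 9.3]
finger_gap: 0.0474
gripper_force: 60.1
clock: 48.05
tool_pos: [0.4392, 0.3721, 0.1013]
tcp_rot: [-2.321, -2.117, -0.008]
force: [1.6, 0.5, -2.2]
finger_gap: 0.0472
gripper_force: 61.3
t 48.05 tcp [0.4392 0.3721 0.1013] S [-0.1243  0.3959] yaw err deg 0.02 zdir [ 0.003  0.003 -1.   ] F [ 1.6  0.5 -2.2] gap 0.0472 grip 61.3
delta units [-3.826  0.539  0.573]
```

```bash
P="python3 -m pendant"
$P '[[-0.15,0.1,0,0,0,0],[-0.4,0.2,0,0,0,0],[-0.7,0.35,0,0,0,0],[-1,0.5,0,0,0,0]]'
$P '[[-0.25,0.05,0,0,0,0],[-0.5,0.05,0,0,0,0],[-0.75,0.05,0,0,0,0],[-1,0.05,0,0,0,0]]'
$P '[[-0.25,0,0,0,0,0],[-0.5,0,0,0,0,0],[-0.75,0,0,0,0,0],[-1,0,0,0,0,0]]'
$P '[[-0.25,0,0,0,0,0],[-0.5,0,0,0,0,0],[-0.75,0,0,0,0,0],[-0.8,0,0,0,0,0],[-0.8,0,0,0,0,0],[-0.8,0,0,0,0,0]]'
$P '[[0,0,0.1,0,0,0],[0,0,0.2,0,0,0],[0,0,0.3,0,0,0],[0,0,0.4,0,0,0],[0,0,0.5,0,0,0],[0,0,0.52,0,0,0],[0,0,0.54,0,0,0],[0,0,0.54,0,0,0]]'
python3 -c "
from h import *
where(np.r_[O+RS@[-.081,.09],.0545])"
```

```text
clock: 48.55
tool_pos: [0.4706, 0.2843, 0.0979]
tcp_rot: [2.322, 2.115, -0.003]
force: [-0.4, 0.1, -2.5]
finger_gap: 0.047
gripper_force: 61.3
clock: 49.05
tool_pos: [0.4664, 0.2065, 0.0987]
tcp_rot: [-2.32, -2.118, 0.0]
force: [0.5, 1.2, -2.4]
finger_gap: 0.0473
gripper_force: 61.3
clock: 49.55
tool_pos: [0.4595, 0.1266, 0.0988]
tcp_rot: [2.321, 2.117, 0.0]
force: [0.8, -0.1, -1.3]
finger_gap: 0.0472
gripper_force: 61.3
clock: 50.3
tool_pos: [0.4539, 0.0651, 0.0987]
tcp_rot: [-2.319, -2.119, -0.001]
force: [0.3, -0.0, -1.6]
finger_gap: 0.0469
gripper_force: 61.3
clock: 51.3
tool_pos: [0.4539, 0.0642, 0.0556]
tcp_rot: [2.321, 2.117, 0.0]
force: [-0.8, 0.1, -1.3]
finger_gap: 0.0474
gripper_force: 61.3
t 51.3 tcp [0.4539 0.0642 0.0556] S [-0.0814  0.0906] yaw err deg 0.02 zdir [ 0.  0. -1.] F [-0.8  0.1 -1.3] gap 0.0474 grip 61.3
delta units [-0.008  0.005  0.014]
```

```bash
P="python3 -m pendant"
$P '[[0,0,0.015,0,0,0],[0,0,0.015,0,0,0]]'
$P '[[0,0,0,0,0,0],[0,0,0,0,0,0],[0,0,0,0,0,0]]' 0.72
$P '[[0,0,-0.2,0,0,0],[0,0,-0.4,0,0,0],[0,0,-0.7,0,0,0],[0,0,-1,0,0,0]]' 
$P '[[0.3,0,0,0,0,0],[0.6,0,-0.3,0,0,0],[0.9,0,-0.6,0,0,0],[1,0,-0.9,0,0,0]]' 0.36
$P '[[0.3,0,0,0,0,0],[0.6,0,0,0,0,0],[0.9,0,0,0,0,0],[1,0,0,0,0,0],[1,0,0,0,0,0]]'
python3 -c "
from h import *
where()
T=capture('top');cv2.imwrite('pics/a3.png',cv2.resize(T['img'][200:350,270:490],None,fx=3.6,fy=3.6,interpolation=cv2.INTER_CUBIC))
for p in [(-.06,-.265,.135)]:print(proj(T,np.r_[O+RS@p[:2],p[2]]))"
```

```text
clock: 51.55
tool_pos: [0.4538, 0.0642, 0.0544]
tcp_rot: [2.321, 2.117, 0.0]
force: [-0.5, 0.1, -2.5]
finger_gap: 0.0472
gripper_force: 61.3
clock: 51.92
tool_pos: [0.4539, 0.0642, 0.0544]
tcp_rot: [2.321, 2.117, 0.0]
force: [0.0, -1.0, 0.4]
finger_gap: 0.0613
gripper_force: 0.0
clock: 52.42
tool_pos: [0.4539, 0.0642, 0.1362]
tcp_rot: [2.321, 2.117, 0.001]
force: [0.1, 0.6, 0.8]
finger_gap: 0.0617
gripper_force: 0.0
clock: 52.92
tool_pos: [0.4611, 0.1455, 0.2084]
tcp_rot: [2.319, 2.12, 0.002]
force: [-0.3, 0.3, -0.4]
finger_gap: 0.0308
gripper_force: 0.0
clock: 53.55
tool_pos: [0.4683, 0.2235, 0.2064]
tcp_rot: [2.32, 2.118, -0.0]
force: [0.7, -0.4, 0.4]
finger_gap: 0.0308
gripper_force: 0.0
t 53.55 tcp [0.4683 0.2235 0.2064] S [-0.0816  0.2506] yaw err deg 0.05 zdir [-0. -0. -1.] F [ 0.7 -0.4  0.4] gap 0.0308 grip 0.0
[453.13858313 300.00126931]
```

View pics/a3.png

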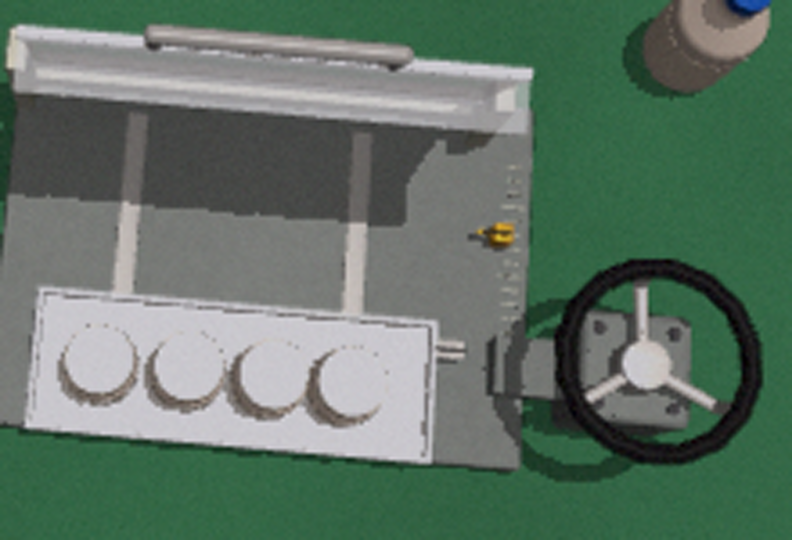

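All four jars stand in a row in the tray. The pointer is at top px about (395,297.5), the index at about (406,265), and the wheel centre matches at (453,300). Moving to pinch the rim on its +x side.

```bash
P="python3 -m pendant"
$P '[[-0.25,0,0,0,0,0],[-0.5,0,0,0,0,0],[-0.75,0,0,0,0,0],[-1,0,0,0,0,0]]' 0.36
$P '[[-0.3,0,0,0,0,0],[-0.6,0,0,0,0,0],[-0.9,0,0,0,0,0],[-1,0,0,0,0,0]]'
$P '[[-0.3,0,0,0,0,0],[-0.6,0,0,0,0,0],[-0.9,0,0,0,0,0],[-1,0,0,0,0,0]]'
$P '[[-0.3,0,0,0,0,0],[-0.6,0,0,0,0,0],[-0.9,0,0,0,0,0],[-1,0,0,0,0,0]]'
$P '[[-0.3,0,0,0,0,0],[-0.6,0,0,0,0,0],[-0.9,0,0,0,0,0],[-1,0,0,0,0,0]]'
$P '[[-0.3,0,0,0,0,0],[-0.6,0,0,0,0,0],[-0.9,0,0,0,0,0],[-1,0,0,0,0,0]]'
$P '[[-0.25,0.2,0,0,0,0],[-0.44,0.45,0,0,0,0],[-0.44,0.7,0,0,0,0],[-0.44,1,0,0,0,0],[-0.44,1,0,0,0,0]]'
python3 -c "
from h import *
where(np.r_[O+RS@[0,-.265],.118])"
```

```text
clock: 54.1
tool_pos: [0.4609, 0.1418, 0.2064]
tcp_rot: [2.322, 2.116, 0.0]
force: [0.1, -0.3, 0.5]
finger_gap: 0.0307
gripper_force: 0.0
clock: 54.6
tool_pos: [0.4534, 0.0621, 0.2064]
tcp_rot: [2.324, 2.114, -0.0]
force: [1.0, 0.3, -0.5]
finger_gap: 0.0304
gripper_force: 0.0
clock: 55.1
tool_pos: [0.4463, -0.0164, 0.2064]
tcp_rot: [2.323, 2.115, 0.0]
force: [1.4, -0.1, -0.3]
finger_gap: 0.0308
gripper_force: 0.0
clock: 55.6
tool_pos: [0.4392, -0.0956, 0.2064]
tcp_rot: [2.322, 2.116, 0.0]
force: [0.1, -0.3, 0.2]
finger_gap: 0.0308
gripper_force: 0.0
clock: 56.1
tool_pos: [0.432, -0.175, 0.2063]
tcp_rot: [2.322, 2.117, 0.0]
force: [0.2, 0.4, -0.7]
finger_gap: 0.0309
gripper_force: 0.0
clock: 56.6
tool_pos: [0.4248, -0.2545, 0.2063]
tcp_rot: [-2.321, -2.117, -0.0]
force: [0.2, 0.1, -0.5]
finger_gap: 0.031
gripper_force: 0.0
clock: 57.22
tool_pos: [0.5029, -0.2948, 0.2058]
tcp_rot: [-2.317, -2.121, -0.001]
force: [-0.4, 0.3, -0.2]
finger_gap: 0.0306
gripper_force: 0.0
t 57.23 tcp [ 0.5029 -0.2948  0.2058] S [ 0.0004 -0.2624] yaw err deg 0.22 zdir [ 0.     0.001 -1.   ] F [-0.4  0.3 -0.2] gap 0.0306 grip 0.0
delta units [-0.034 -0.005  1.098]
```

```bash
P="python3 -m pendant"
$P '[[-0.02,0,0.2,0,0,0],[-0.02,0,0.4,0,0,0],[-0.02,0,0.6,0,0,0],[-0.02,0,0.75,0,0,0],[-0.02,0,0.9,0,0,0],[-0.02,0,0.9,0,0,0]]'
$P '[[0,0,0.1,0,0,0],[0,0,0.18,0,0,0],[0,0,0.18,0,0,0]]'
$P '[[0,0,0,0,0,0],[0,0,0,0,0,0],[0,0,0,0,0,0],[0,0,0,0,0,0]]' 0 60
python3 -c "
from h import *
where(np.r_[O+RS@[0,-.265],.118])"
```

```text
clock: 57.98
tool_pos: [0.5002, -0.2982, 0.1333]
tcp_rot: [-2.32, -2.116, 0.001]
force: [0.6, 0.0, -0.2]
finger_gap: 0.031
gripper_force: 0.0
clock: 58.35
tool_pos: [0.5005, -0.2983, 0.1195]
tcp_rot: [-2.32, -2.117, 0.0]
force: [-0.5, 0.5, -1.1]
finger_gap: 0.0307
gripper_force: 0.0
clock: 58.85
tool_pos: [0.5028, -0.2988, 0.1205]
tcp_rot: [2.317, 2.116, 0.002]
force: [5.4, -2.0, -4.0]
finger_gap: 0.0116
gripper_force: 56.4
t 58.85 tcp [ 0.5028 -0.2988  0.1205] S [ 0.0007 -0.2664] yaw err deg 0.07 zdir [ 0.004 -0.002 -1.   ] F [ 5.4 -2.  -4. ] gap 0.0116 grip 56.4
delta units [ 0.018 -0.009  0.031]
```

```bash
P="python3 -m pendant"
$P '[[-0.052,-0.002,0,0,0,0.0222],[-0.13,-0.011,0,0,0,0.0556],[-0.219,-0.033,0,0,0,0.0944],[-0.305,-0.065,0,0,0,0.1333],[-0.386,-0.107,0,0,0,0.1722],[-0.462,-0.159,0,0,0,0.2111],[-0.53,-0.22,0,0,0,0.25],[-0.591,-0.288,0,0,0,0.2889],[-0.643,-0.364,0,0,0,0.3278],[-0.685,-0.445,0,0,0,0.3667]]'
python3 -c "
from h import *
where()
T=capture('top');cv2.imwrite('pics/w1.png',cv2.resize(T['img'][200:350,270:490],None,fx=3.6,fy=3.6,interpolation=cv2.INTER_CUBIC));print(np.round(sense()['joint_positions'],2))"
```

```text
clock: 60.1
tool_pos: [0.4608, -0.3479, 0.1204]
tcp_rot: [-3.097, -0.507, -0.002]
force: [-1.0, 7.5, 7.2]
finger_gap: 0.0116
gripper_force: 56.9
t 60.1 tcp [ 0.4608 -0.3479  0.1204] S [-0.0366 -0.3191] yaw err deg -66.13 zdir [ 0.001  0.004 -1.   ] F [-1.   7.5  7.2] gap 0.0116 grip 56.9
[ 0.    0.7   0.81  1.85 -0.66  0.88 -0.12]
```

View pics/w1.png

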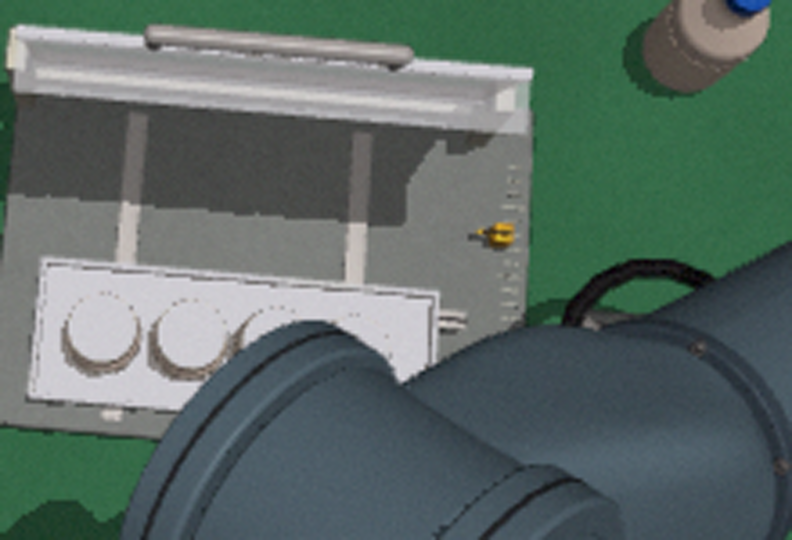

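The tray has moved in about 20 mm (pointer now at crop (452,320)) and the jars are standing. Continuing in a smaller stroke to check the joints.

```bash
P="python3 -m pendant"
$P '[[-0.052,-0.002,0,0,0,0.0222],[-0.13,-0.011,0,0,0,0.0556],[-0.219,-0.033,0,0,0,0.0944],[-0.305,-0.065,0,0,0,0.1333],[-0.386,-0.107,0,0,0,0.1722],[-0.386,-0.107,0,0,0,0.1722]]'
python3 -c "
from h import *
where()
print(np.round(sense()['joint_positions'],2))"
```

```text
clock: 60.9
tool_pos: [0.4294, -0.3483, 0.1203]
tcp_rot: [-3.117, 0.334, -0.001]
force: [0.5, 9.4, 11.5]
finger_gap: 0.0116
gripper_force: 57.1
t 60.9 tcp [ 0.4294 -0.3483  0.1203] S [-0.0679 -0.3224] yaw err deg -96.95 zdir [ 0.001  0.006 -1.   ] F [ 0.5  9.4 11.5] gap 0.0116 grip 57.1
[-0.06  0.73  0.94  1.92 -0.77  0.9  -0.51]
```

```bash
P="python3 -m pendant"
$P '[[-0.052,-0.002,0,0,0,0.0222],[-0.13,-0.011,0,0,0,0.0556],[-0.219,-0.033,0,0,0,0.0944],[-0.305,-0.065,0,0,0,0.1333],[-0.386,-0.107,0,0,0,0.1722],[-0.386,-0.107,0,0,0,0.1722]]'
python3 -c "
from h import *
where()
print(np.round(sense()['joint_positions'],2))"
```

```text
clock: 61.65
tool_pos: [0.4027, -0.333, 0.1204]
tcp_rot: [-2.915, 1.151, -0.001]
force: [4.0, 10.8, 10.4]
finger_gap: 0.0109
gripper_force: 57.8
t 61.65 tcp [ 0.4027 -0.333   0.1204] S [-0.0959 -0.3096] yaw err deg -127.84 zdir [ 0.003  0.007 -1.   ] F [ 4.  10.8 10.4] gap 0.0109 grip 57.8
[-0.15  0.77  1.08  2.   -0.88  0.93 -0.92]
```

```bash
P="python3 -m pendant"
$P '[[0,0,0,0,0,0],[0,0,0,0,0,0],[0,0,0,0,0,0]]' 0.36
$P '[[0,0,-0.2,0,0,0],[0,0,-0.4,0,0,0],[0,0,-0.6,0,0,0],[0,0,-0.6,0,0,0]]'
$P '[[0.052,-0.002,0,0,0,-0.0222],[0.13,-0.011,0,0,0,-0.0556],[0.219,-0.033,0,0,0,-0.0944],[0.305,-0.065,0,0,0,-0.1333],[0.386,-0.107,0,0,0,-0.1722],[0.462,-0.159,0,0,0,-0.2111],[0.53,-0.22,0,0,0,-0.25],[0.591,-0.288,0,0,0,-0.2889],[0.643,-0.364,0,0,0,-0.3278],[0.685,-0.445,0,0,0,-0.3667]]'
$P '[[0.052,-0.002,0,0,0,-0.0222],[0.13,-0.011,0,0,0,-0.0556],[0.219,-0.033,0,0,0,-0.0944],[0.305,-0.065,0,0,0,-0.1333],[0.386,-0.107,0,0,0,-0.1722],[0.462,-0.159,0,0,0,-0.2111],[0.53,-0.22,0,0,0,-0.25],[0.591,-0.288,0,0,0,-0.2889],[0.643,-0.364,0,0,0,-0.3278],[0.685,-0.445,0,0,0,-0.3667],[0.685,-0.445,0,0,0,-0.3667]]'
python3 -c "
from h import *
where(np.r_[O+RS@[0,-.265],.118])
T=capture('top');cv2.imwrite('pics/w2.png',cv2.resize(T['img'][200:350,270:490],None,fx=3.6,fy=3.6,interpolation=cv2.INTER_CUBIC));print(np.round(sense()['joint_positions'],2))"
```

```text
clock: 62.02
tool_pos: [0.3997, -0.337, 0.12]
tcp_rot: [2.92, -1.158, 0.0]
force: [0.6, -0.3, 0.2]
finger_gap: 0.0303
gripper_force: 0.0
clock: 62.52
tool_pos: [0.4007, -0.3373, 0.1695]
tcp_rot: [2.92, -1.157, 0.004]
force: [0.3, -0.3, -0.6]
finger_gap: 0.0306
gripper_force: 0.0
clock: 63.78
tool_pos: [0.4643, -0.348, 0.1676]
tcp_rot: [-3.078, -0.626, 0.001]
force: [-0.2, 0.2, 0.1]
finger_gap: 0.0309
gripper_force: 0.0
clock: 65.15
tool_pos: [0.501, -0.2935, 0.1677]
tcp_rot: [-2.245, -2.197, -0.001]
force: [0.8, -0.4, -0.2]
finger_gap: 0.0303
gripper_force: 0.0
t 65.15 tcp [ 0.501  -0.2935  0.1677] S [-0.0016 -0.2613] yaw err deg 4.02 zdir [-0.     0.001 -1.   ] F [ 0.8 -0.4 -0.2] gap 0.0303 grip 0.0
delta units [-0.048  0.017  0.621]
[ 0.05  0.55  0.55  1.81 -0.36  0.89  0.74]
```

View pics/w2.png

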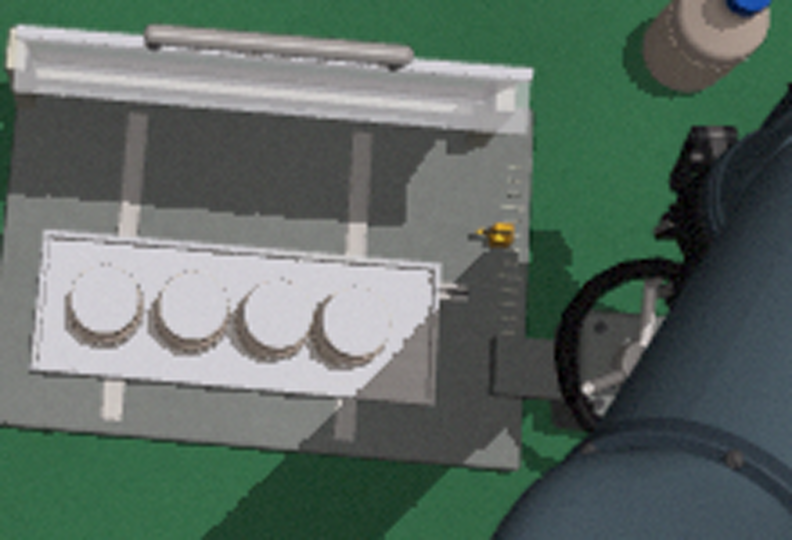

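The pointer is now at crop (452,291), with about the same distance left as was just covered. Regripping and turning about 115°.

```bash
P="python3 -m pendant"
$P '[[0,0,0.2,0,0,0],[0,0,0.4,0,0,0],[0,0,0.6,0,0,0],[0,0,0.6,0,0,0],[0,0,0.6,0,0,0]]'
$P '[[0,0,0,0,0,0],[0,0,0,0,0,0],[0,0,0,0,0,0],[0,0,0,0,0,0]]' 0 60
$P '[[-0.052,-0.002,0,0,0,0.0222],[-0.13,-0.011,0,0,0,0.0556],[-0.219,-0.033,0,0,0,0.0944],[-0.305,-0.065,0,0,0,0.1333],[-0.386,-0.107,0,0,0,0.1722],[-0.462,-0.159,0,0,0,0.2111],[-0.53,-0.22,0,0,0,0.25],[-0.591,-0.288,0,0,0,0.2889],[-0.643,-0.364,0,0,0,0.3278],[-0.685,-0.445,0,0,0,0.3667]]'
$P '[[-0.052,-0.002,0,0,0,0.0222],[-0.13,-0.011,0,0,0,0.0556],[-0.219,-0.033,0,0,0,0.0944],[-0.305,-0.065,0,0,0,0.1333],[-0.386,-0.107,0,0,0,0.1722],[-0.462,-0.159,0,0,0,0.2111],[-0.53,-0.22,0,0,0,0.25],[-0.53,-0.22,0,0,0,0.25]]'
python3 -c "
from h import *
where()
T=capture('top');np.savez('t.npz',**T);cv2.imwrite('pics/w3.png',cv2.resize(T['img'][250:290,375:425],None,fx=14,fy=14,interpolation=cv2.INTER_NEAREST));print(np.round(sense()['joint_positions'],2))"
```

```text
clock: 65.82
tool_pos: [0.5011, -0.2946, 0.12]
tcp_rot: [2.246, 2.197, -0.0]
force: [0.3, 0.7, -0.0]
finger_gap: 0.0304
gripper_force: 0.0
clock: 66.32
tool_pos: [0.5033, -0.2945, 0.1208]
tcp_rot: [2.242, 2.195, 0.003]
force: [5.2, -0.0, -2.7]
finger_gap: 0.0118
gripper_force: 56.6
clock: 67.58
tool_pos: [0.4653, -0.3464, 0.1208]
tcp_rot: [-3.078, -0.615, -0.004]
force: [-0.8, 6.9, 6.9]
finger_gap: 0.0117
gripper_force: 57.3
clock: 68.58
tool_pos: [0.4205, -0.3453, 0.1207]
tcp_rot: [-3.077, 0.603, -0.003]
force: [2.1, 10.1, 9.9]
finger_gap: 0.0118
gripper_force: 57.4
t 68.58 tcp [ 0.4205 -0.3453  0.1207] S [-0.077  -0.3202] yaw err deg -106.91 zdir [ 0.003  0.006 -1.   ] F [ 2.1 10.1  9.9] gap 0.0118 grip 57.4
[-0.09  0.75  0.99  1.94 -0.81  0.92 -0.63]
```

View pics/w3.png

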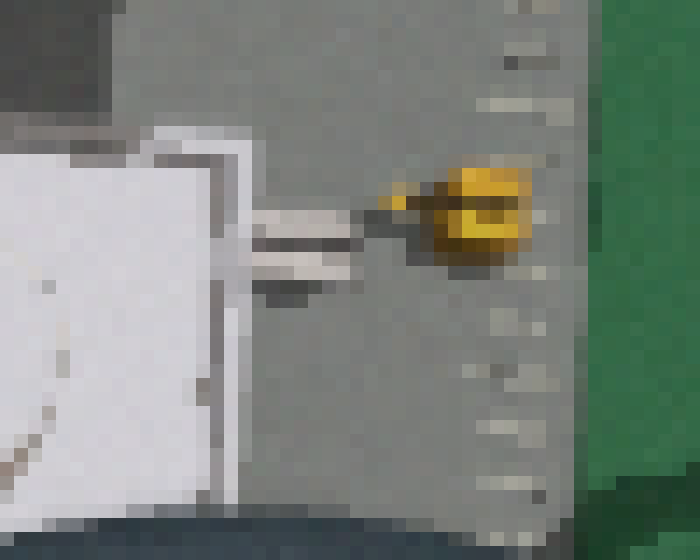

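In the enlarged view the pointer line is at top (397.5,267) and the index line at (408,264), so roughly 9 mm remains (about 29°). Turning 24° and then measuring in both views.

```bash
P="python3 -m pendant"
$P '[[-0.052,-0.002,0,0,0,0.0222],[-0.13,-0.011,0,0,0,0.0556],[-0.219,-0.033,0,0,0,0.0944],[-0.305,-0.065,0,0,0,0.1333],[-0.305,-0.065,0,0,0,0.1333],[-0.305,-0.065,0,0,0,0.1333]]'
python3 -c "
from h import *
where()
T=capture('top');S=capture('scene')
np.savez('t.npz',**T);np.savez('s.npz',**S)
a=cv2.resize(T['img'][250:285,385:420],None,fx=11,fy=11,interpolation=cv2.INTER_NEAREST)
b=cv2.resize(S['img'][272:307,196:231],None,fx=11,fy=11,interpolation=cv2.INTER_NEAREST)
cv2.imwrite('pics/w4.png',np.hstack([a,b]));print(np.round(sense()['joint_positions'],2))
print(proj(S,np.r_[O+RS@[.0324,-.185],.042]),proj(S,np.r_[O+RS@[.03,-.155],.036]))
"
```

```text
clock: 69.38
tool_pos: [0.4011, -0.3314, 0.1207]
tcp_rot: [-2.885, 1.225, -0.003]
force: [4.2, 9.8, 9.7]
finger_gap: 0.0117
gripper_force: 57.5
t 69.38 tcp [ 0.4011 -0.3314  0.1207] S [-0.0976 -0.3082] yaw err deg -130.76 zdir [ 0.005  0.006 -1.   ] F [4.2 9.8 9.7] gap 0.0117 grip 57.5
[-0.16  0.78  1.1   2.01 -0.9   0.94 -0.96]
[212.25273215 290.75288722] [224.84431885 287.09948761]
```

View pics/w4.png

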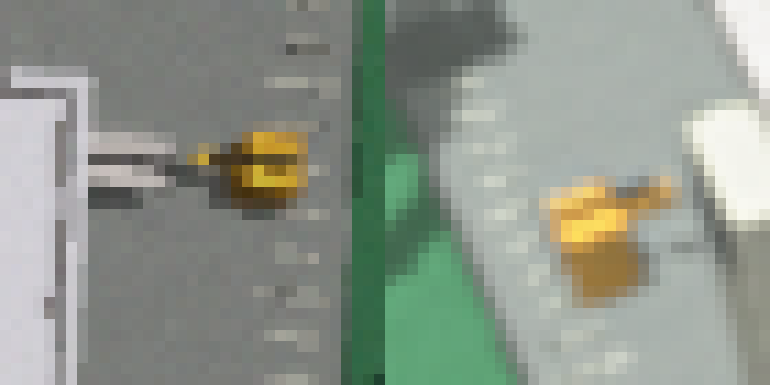

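Top view: the pointer line is at row 263.5 and the index line at row 264, so nearly set. The scene view has the pointer hidden by the post. Refining numerically at subpixel level.

```bash
python3 - <<'E'
from h import *
T=np.load('t.npz');im=T['img'].astype(int);g=cv2.cvtColor(T['img'],cv2.COLOR_BGR2GRAY).astype(float)
print("gray cols392-402 rows260-268");print(g[260:269,392:403].astype(int))
sat=(im[...,2]-im[...,0]);print("R-B cols401-413 rows259-269");print(sat[259:270,401:414]);print("gray");print(g[259:270,401:414].astype(int))
# tray back edge (outer): first rise per column, half level
f=[];
for x in list(range(290,385,4)):
    col=g[238:262,x];d=np.diff(col);k=np.argmax(d>25) if (d>25).any() else -1
    f.append((x,238+k,col.astype(int)[max(0,k-1):k+5].tolist()))
print(f[::3])
E
```

```text
gray cols392-402 rows260-268
[[199 144 125 124 123 124 125 124 124 122 121]
 [201 149 130 133 129 130 128 121 123 124 124]
 [206 190 172 174 174 161 159 145 139 124 125]
 [203 182 177 178 178 180 177 178 158 123 127]
 [195  83  81  86  86  75  92 107  98 119 123]
 [204 188 192 194 188 156 154 102  69  72  77]
 [203 149 156 182 184 182 185 179 125  82  80]
 [195  68  68  69  70  99 123 110 113 125 126]
 [178  77  78  80  77  85 120 126 123 124 124]]
R-B cols401-413 rows259-269
[[  2   1   2   1  -1   1  -3   1   1   2   3   1   1]
 [  2   3   0   2   2   0   1   1  -1   2   0   2   1]
 [ -1   1   0   0   0  -1   8  20  20  18  20  16  11]
 [  2   1   5   3  -1  11  73 152 152 121 111  63   1]
 [  4  11  51  34   8  47 101 158 157 159 151  93  -3]
 [  5  65 133  39  32  34  34  59  49  46  58  63   3]
 [ -1   4  13  14  31  85 113 152 114 105 121  75  10]
 [  0   2   2   2  15  63 119 146 149 155 154  88   3]
 [  1   3   2   2  13  48  54  62  68  91  86  35  -1]
 [  2   2   0   2   3  29  33  31  34  36  20   5   0]
 [  3   2   1   2   1   2   3   0   1   6  11   9  10]]
gray
[[122 12
[... 311 characters left out ...]
7 120 129]
 [ 72  77 103  96  69  79 114 169 114 102 140 138 159]
 [ 82  80  83  72  63  60 113 170 168 164 159 142 124]
 [125 126 120  72  65  55  50  59  69  79 100 116 124]
 [124 124 119  82  80  71  63  61  60  70 102 126 128]
 [124 125 125 123 121 116  82  80  85 111 135 138 158]]
[(290, np.int64(247), [71, 79, 113, 113, 116, 132]), (302, np.int64(248), [73, 78, 111, 111, 115, 131]), (314, np.int64(249), [75, 81, 112, 114, 114, 136]), (326, np.int64(250), [74, 80, 116, 111, 117, 132]), (338, np.int64(251), [75, 77, 114, 105, 101, 131]), (350, np.int64(252), [72, 82, 109, 107, 97, 127]), (362, np.int64(253), [74, 78, 110, 106, 98, 128]), (374, np.int64(254), [76, 79, 112, 117, 96, 126])]
```

```bash
python3 - <<'E'
from h import *
a=cv2.imread('pics/scene0.png',0);print("scene rows258-270 cols208-224");print(a[258:271,208:225])
b=cv2.imread('pics/top0.png',0);print("top rows292-304 cols388-402");print(b[292:304,388:403])
T=np.load('t.npz');g=cv2.cvtColor(T['img'],cv2.COLOR_BGR2GRAY).astype(float)
print("tray right-back corner rows250-262 cols 380-393");print(g[250:263,376:394].astype(int))
E
```

```text
scene rows258-270 cols208-224
[[166 166 167 167 168 167 167 168 167 159 176 227 244 244 243 242 242]
 [167 166 167 167 168 168 166 167 167 162 167 205 233 244 243 243 242]
 [166 168 167 169 169 168 168 172 178 188 189 177 204 242 245 243 243]
 [166 166 169 169 170 178 190 198 196 205 196 151 151 221 244 244 243]
 [167 167 168 171 179 195 210 199 165 161 155 135 135 185 237 245 242]
 [166 166 167 173 173 161 165 162 175 201 191 147 132 160 217 237 236]
 [165 164 165 162 148 141 177 201 200 188 173 139 128 138 182 230 235]
 [164 165 164 163 159 159 173 177 157 146 152 153 143 128 156 213 232]
 [165 165 167 167 167 162 150 147 141 151 157 151 127 113 129 176 225]
 [167 167 168 167 169 168 161 147 125 123 124 120 110 107 115 147 200]
 [168 168 168 167 167 169 157 127 107 107 106 107 107 107 110 126 166]
 [169 167 167 166 166 167 157 125 107 105 110 120 122 124 125 127 140]
 [166 167 166 166 166 167 166 151 127 121 134 157 164 166 165 152 125]]
top rows292-304 cols388-402
[[ 92  86  93  85  86  85  83  82  81  85  87 101 114 113 113]
 [113  90 118 116 113 112 107 107 106 101 103 114 115 1
[... 962 characters left out ...]
123 122 120 123 122 122]
 [ 74  75  74  73  77  71  82 122 125 123 123 125 125 118 127 124 122 125]
 [ 98  90  92  90  90  78  85 127 121 124 131 128 126 122 126 125 125 121]
 [117 118 119 118 120 119 122 119 123 135 187 168 167 155 155 153 151 122]
 [ 86  97  97  89  98  94  95 109 108 124 199 199 198 199 198 201 203 158]
 [125 122 125 124 122 111 110 111 113 114 114 105 109 127 123 148 199 142]
 [129 127 127 127 129 129 128 126 141 207 206 207 208 208 199 134 200 144]
 [139 136 139 137 126 129 130 128 151 210 209 207 209 206 192 134 199 144]
 [209 209 207 201 139 137 136 148 206 207 206 208 208 200 124 133 201 149]
 [208 209 207 208 208 208 208 207 205 206 206 209 207 199 127 149 206 190]]
```

```bash
python3 - <<'E'
from h import *
T=np.load('t.npz');S=np.load('s.npz')
for dt,ds in[((0,0),(0,0)),((0,.3),(0,.3)),((0,0),(.4,0)),((0,0),(0,-.4))]:
    X=tri([T,S],[np.add((398.7,297.05),dt),np.add((213.,263.2),ds)]);print("tip0",X.round(4),toS(X).round(4))
f=lambda p,z:toS(plane(T,p,z)).round(4)
print("idx",f((409.5,264.15),.042))
for z in(.03,.034,.038,.042):print(z,"ptr now",f((395,264.08),z),f((399,264.45),z),"needle",f((403,263.83),z))
print("tray back edge -.019",f((389.5,256.08),.042)-[.019,0])
E
```

```text
tip0 [ 0.4608 -0.1842  0.0424] [-0.0516 -0.1561]
tip0 [ 0.4603 -0.1844  0.041 ] [-0.0522 -0.1563]
tip0 [ 0.461  -0.1838  0.0423] [-0.0515 -0.1557]
tip0 [ 0.4607 -0.184   0.0436] [-0.0518 -0.1559]
idx [ 0.0333 -0.1807]
0.03 ptr now [ 0.0328 -0.1462] [ 0.0327 -0.1564] needle [ 0.0351 -0.1665]
0.034 ptr now [ 0.0321 -0.1456] [ 0.0319 -0.1557] needle [ 0.0343 -0.1658]
0.038 ptr now [ 0.0313 -0.1449] [ 0.0312 -0.155 ] needle [ 0.0336 -0.1651]
0.042 ptr now [ 0.0305 -0.1443] [ 0.0304 -0.1543] needle [ 0.0328 -0.1643]
tray back edge -.019 [ 0.0309 -0.1295]
```

The pointer triangulates to z ≈ 0.042 and x_s = 0.0306, and the tray edge agrees at 0.0309. The index is at 0.0333, so I'll turn 8° more.

```bash
P="python3 -m pendant"
$P '[[-0.052,-0.002,0,0,0,0.0222],[-0.104,-0.007,0,0,0,0.0444],[-0.104,-0.007,0,0,0,0.0444],[-0.104,-0.007,0,0,0,0.0444]]'
python3 - <<'E'
from h import *
where()
T=capture('top');g=cv2.cvtColor(T['img'],cv2.COLOR_BGR2GRAY).astype(int);print(g[257:268,392:414]);print(g[250:260,384:394])
E
$P '[[0,0,0,0,0,0],[0,0,0,0,0,0],[0,0,0,0,0,0]]' 0.36
$P '[[0,0,-0.2,0,0,0],[0,0,-0.4,0,0,0],[0,0,-0.6,0,0,0],[0,0,-0.6,0,0,0]]'
```

```text
clock: 69.97
tool_pos: [0.396, -0.3252, 0.1207]
tcp_rot: [-2.793, 1.423, -0.003]
force: [6.7, 9.4, 8.7]
finger_gap: 0.0114
gripper_force: 57.6
t 69.97 tcp [ 0.396  -0.3252  0.1207] S [-0.1032 -0.3024] yaw err deg -138.74 zdir [ 0.005  0.005 -1.   ] F [6.7 9.4 8.7] gap 0.0114 grip 57.6
[[201 161 119 121 123 124 124 123 121 125 123 123 123 120 123 121 122 147
  161 159 157 141]
 [199 142 123 125 126 124 121 123 122 120 123 120 122 118 122 123 120 117
  123 122 118 116]
 [201 141 123 123 123 123 125 122 121 123 119 119 121 120 121 125 121 120
  122 123 121 123]
 [201 145 129 130 128 128 129 125 123 124 122 123 120 121 121 120 123 123
  125 125 123 123]
 [201 177 173 172 161 163 162 146 140 123 125 122 123 120 123 119 129 130
  144 140 139 133]
 [201 184 179 179 178 179 180 176 156 124 122 123 123 121 115 119 165 160
  146 139 131 124]
 [163  78  98  98  88  93 112  77 100 122 126 139 126  96  70  98 159 155
  154 157 140 124]
 [206 190 194 189 154 161 155 120 104 119 123 153  60  56  56  51  79  75
   71  85 119 127]
 [200 153 180 184 182 183 183 177 118  72  76 103  96  67  82 116 167 
[... 219 characters left out ...]
 121 119 122 126 123 123 123 125]
 [122 123 122 125 126 122 124 123 122 125]
 [124 123 122 125 123 122 123 125 125 123]
 [124 121 123 125 123 123 119 121 122 125]
 [122 123 128 129 127 122 125 124 124 123]
 [124 131 170 168 154 151 153 151 136 127]
 [109 134 198 200 202 200 200 202 203 158]
 [104 114 104 109 129 128 128 173 201 161]
 [143 206 208 206 210 209 196 134 199 142]
 [142 205 207 207 207 209 196 133 201 141]]
clock: 70.4
tool_pos: [0.392, -0.3283, 0.12]
tcp_rot: [2.796, -1.433, 0.0]
force: [-0.7, 0.2, -0.5]
finger_gap: 0.0306
gripper_force: 0.0
clock: 70.9
tool_pos: [0.3931, -0.3287, 0.1697]
tcp_rot: [2.796, -1.432, 0.005]
force: [0.2, 0.3, 0.3]
finger_gap: 0.0308
gripper_force: 0.0
```

```bash
P="python3 -m pendant"
$P '[[0.052,-0.002,0,0,0,-0.0222],[0.13,-0.011,0,0,0,-0.0556],[0.219,-0.033,0,0,0,-0.0944],[0.305,-0.065,0,0,0,-0.1333],[0.386,-0.107,0,0,0,-0.1722],[0.462,-0.159,0,0,0,-0.2111],[0.53,-0.22,0,0,0,-0.25],[0.591,-0.288,0,0,0,-0.2889],[0.643,-0.364,0,0,0,-0.3278],[0.685,-0.445,0,0,0,-0.3667]]'
$P '[[0.052,-0.002,0,0,0,-0.0222],[0.13,-0.011,0,0,0,-0.0556],[0.219,-0.033,0,0,0,-0.0944],[0.305,-0.065,0,0,0,-0.1333],[0.386,-0.107,0,0,0,-0.1722],[0.462,-0.159,0,0,0,-0.2111],[0.53,-0.22,0,0,0,-0.25],[0.591,-0.288,0,0,0,-0.2889],[0.643,-0.364,0,0,0,-0.3278],[0.685,-0.445,0,0,0,-0.3667]]'
$P '[[0.03,0,-0.2,0,0,-0.02],[0.06,0,-0.5,0,0,-0.0389],[0.06,0,-0.8,0,0,-0.0389],[0.06,0,-1,0,0,-0.0389]]'
$P '[[0,0,-0.3,0,0,0],[0,0,-0.6,0,0,0],[0,0,-0.9,0,0,0],[0,0,-1,0,0,0],[0,0,-1,0,0,0],[0,0,-1,0,0,0]]'
python3 - <<'E'
from h import *
where(np.r_[O+RS@[.112-.197*np.cos(1.4),0],.33])
print(np.round(sense()['joint_positions'],2))
T=capture('top');g=cv2.cvtColor(T['img'],cv2.COLOR_BGR2GRAY).astype(int);print(g[261:267,392:412])
E
```

```text
clock: 72.15
tool_pos: [0.4533, -0.3515, 0.1677]
tcp_rot: [-3.124, -0.328, 0.001]
force: [0.9, 0.3, -0.4]
finger_gap: 0.0304
gripper_force: 0.0
clock: 73.4
tool_pos: [0.4994, -0.3053, 0.1676]
tcp_rot: [-2.441, -1.977, 0.001]
force: [-0.2, -0.1, 0.3]
finger_gap: 0.0307
gripper_force: 0.0
clock: 73.9
tool_pos: [0.5006, -0.3011, 0.2488]
tcp_rot: [2.32, 2.117, 0.0]
force: [-0.3, -0.2, 0.4]
finger_gap: 0.0308
gripper_force: 0.0
clock: 74.65
tool_pos: [0.5002, -0.3005, 0.3268]
tcp_rot: [-2.319, -2.117, 0.001]
force: [0.4, 0.1, 0.4]
finger_gap: 0.0311
gripper_force: 0.0
t 74.65 tcp [ 0.5002 -0.3005  0.3268] S [-0.0018 -0.2683] yaw err deg 0.06 zdir [-0.002  0.001 -1.   ] F [0.4 0.1 0.4] gap 0.0311 grip 0.0
delta units [ 3.353  1.007 -0.04 ]
[-0.01  0.38  0.63  1.63 -0.24  1.21  0.59]
[[203 177 173 172 159 162 159 147 139 124 122 120 122 124 121 122 125 131
  144 139]
 [200 184 178 177 179 178 179 176 161 123 122 128 126 121 115 117 169 160
  146 139]
 [149  98  79  97  88  94 118  88  95 123 126 141 128  96  67 101 157 157
  160 157]
 [204 191 193 186 153 157 159 153 106 117 120 155  63  48  54  54  82  72
   71  90]
 [201 156 184 182 182 181 186 177 123  72  77 102  97  65  81 115 168 114
  101 138]
 [196  70  68  68  70  99 120 107 103  82  81  80  68  64  64 117 166 169
  165 161]]
```

```bash
P="python3 -m pendant"
$P '[[0,0,-0.2,0,0,0],[0.2,0.1,-0.35,0,0,0],[0.5,0.2,-0.35,0,0,0],[0.8,0.3,-0.35,0,0,0]]'
$P '[[0.25,0.1,0,0,0,0],[0.5,0.2,0,0,0,0],[0.75,0.3,0,0,0,0],[1,0.35,0,0,0,0]]'
$P '[[0.25,0.1,0,0,0,0],[0.5,0.2,0,0,0,0],[0.75,0.3,0,0,0,0],[1,0.35,0,0,0,0]]'
$P '[[0.25,0,0,0,0,0],[0.55,0,0,0,0,0],[0.55,0,0,0,0,0],[0.55,0,0,0,0,0]]'
python3 - <<'E'
from h import *
where(np.r_[O+RS@[.112-.197*np.cos(1.4),0],.287])
T=capture('top');S=capture('scene')
X=np.r_[O+RS@[.112-.197*np.cos(1.4),0],.304];print(proj(T,X),proj(S,X))
E
```

```text
clock: 75.2
tool_pos: [0.5317, -0.2375, 0.357]
tcp_rot: [2.318, 2.119, 0.002]
force: [0.4, 0.0, -0.7]
finger_gap: 0.0311
gripper_force: 0.0
clock: 75.7
tool_pos: [0.5664, -0.1605, 0.3563]
tcp_rot: [2.319, 2.119, 0.001]
force: [0.4, -0.2, -0.0]
finger_gap: 0.031
gripper_force: 0.0
clock: 76.2
tool_pos: [0.6013, -0.0838, 0.3558]
tcp_rot: [2.32, 2.118, -0.0]
force: [-1.2, -0.1, 0.4]
finger_gap: 0.0307
gripper_force: 0.0
clock: 76.7
tool_pos: [0.6044, -0.0422, 0.3561]
tcp_rot: [2.321, 2.117, -0.001]
force: [0.0, 0.0, 0.1]
finger_gap: 0.0308
gripper_force: 0.0
t 76.7 tcp [ 0.6044 -0.0422  0.3561] S [ 0.0783 -0.0015] yaw err deg 0.0 zdir [ 0.    -0.001 -1.   ] F [0.  0.  0.1] gap 0.0308 grip 0.0
delta units [0.02  0.002 0.863]
[347.13276597 212.33756011] [286.81602189 184.68231405]
```

```bash
P="python3 -m pendant"
$P '[[0,0,0.2,0,0,0],[0,0,0.4,0,0,0],[0,0,0.6,0,0,0],[0,0,0.75,0,0,0],[0,0,0.88,0,0,0],[0,0,0.88,0,0,0]]'
$P '[[0,0,0,0,0,0],[0,0,0,0,0,0],[0,0,0,0,0,0],[0,0,0,0,0,0]]' 0 25
$P '[[0,-0.06,0.01,0,0,0],[0,-0.121,0.024,0,0,0],[0,-0.24,0.054,0,0,0],[0,-0.358,0.09,0,0,0],[0,-0.474,0.132,0,0,0]]'
python3 -c "
from h import *
where()"
```

```text
clock: 77.55
tool_pos: [0.6043, -0.0412, 0.2847]
tcp_rot: [-2.32, -2.117, 0.002]
force: [-0.4, -0.2, 0.7]
finger_gap: 0.031
gripper_force: 0.0
clock: 78.05
tool_pos: [0.6052, -0.0414, 0.2861]
tcp_rot: [2.32, 2.117, 0.002]
force: [1.0, -0.0, 1.6]
finger_gap: 0.0108
gripper_force: 24.5
clock: 78.68
tool_pos: [0.5662, -0.0376, 0.2749]
tcp_rot: [-2.32, -2.118, -0.001]
force: [1.4, -0.0, 4.9]
finger_gap: 0.0109
gripper_force: 25.1
t 78.67 tcp [ 0.5662 -0.0376  0.2749] S [ 0.0399 -0.0004] yaw err deg 0.06 zdir [ 0.  0. -1.] F [ 1.4 -0.   4.9] gap 0.0109 grip 25.1
```

```bash
P="python3 -m pendant"
$P '[[0,-0.114,0.047,0,0,0],[0,-0.225,0.1,0,0,0],[0,-0.333,0.159,0,0,0],[0,-0.438,0.223,0,0,0],[0,-0.54,0.292,0,0,0],[0,-0.638,0.366,0,0,0],[0,-0.733,0.445,0,0,0]]'
$P '[[0,-0.09,0.083,0,0,0],[0,-0.177,0.172,0,0,0],[0,-0.258,0.264,0,0,0],[0,-0.335,0.36,0,0,0],[0,-0.407,0.46,0,0,0],[0,-0.474,0.563,0,0,0],[0,-0.536,0.669,0,0,0],[0,-0.592,0.779,0,0,0],[0,-0.643,0.891,0,0,0]]'
$P '[[0,-0.023,0.058,0,0,0],[0,-0.045,0.115,0,0,0],[0,-0.065,0.173,0,0,0],[0,-0.084,0.231,0,0,0],[0,-0.101,0.29,0,0,0],[0,-0.117,0.35,0,0,0],[0,-0.132,0.41,0,0,0],[0,-0.145,0.47,0,0,0],[0,-0.156,0.53,0,0,0],[0,-0.166,0.591,0,0,0],[0,-0.175,0.652,0,0,0],[0,-0.182,0.713,0,0,0],[0,-0.187,0.775,0,0,0],[0,-0.191,0.836,0,0,0],[0,-0.191,0.836,0,0,0]]'
python3 -c "
from h import *
where()"
```

```text
clock: 79.55
tool_pos: [0.5081, -0.0322, 0.2389]
tcp_rot: [-2.32, -2.118, -0.001]
force: [3.2, 2.9, 1.0]
finger_gap: 0.0109
gripper_force: 24.7
clock: 80.68
tool_pos: [0.4575, -0.0276, 0.1678]
tcp_rot: [2.319, 2.118, 0.001]
force: [5.2, 3.8, 0.6]
finger_gap: 0.0108
gripper_force: 24.4
clock: 82.55
tool_pos: [0.4433, -0.0262, 0.1011]
tcp_rot: [2.318, 2.118, 0.003]
force: [8.2, 4.5, -4.1]
finger_gap: 0.0111
gripper_force: 24.3
t 82.55 tcp [ 0.4433 -0.0262  0.1011] S [-0.0836 -0.0004] yaw err deg 0.09 zdir [ 0.003 -0.    -1.   ] F [ 8.2  4.5 -4.1] gap 0.0111 grip 24.3
```

```bash
P="python3 -m pendant"
$P '[[0,0,0.015,0,0,0],[0,0,0.03,0,0,0],[0,0,0.045,0,0,0],[0,0,0.06,0,0,0],[0,0,0.07,0,0,0],[0,0,0.08,0,0,0],[0,0,0.09,0,0,0],[0,0,0.1,0,0,0],[0,0,0.1,0,0,0]]'
$P '[[0,0,0.01,0,0,0],[0,0,0.02,0,0,0],[0,0,0.02,0,0,0]]'
$P '[[0,0,0.01,0,0,0],[0,0,0.02,0,0,0],[0,0,0.02,0,0,0]]'
python3 -c "
from h import *
where()"
```

```text
clock: 83.68
tool_pos: [0.4433, -0.0263, 0.0953]
tcp_rot: [2.32, 2.118, 0.004]
force: [-2.9, 3.5, 34.7]
finger_gap: 0.0106
gripper_force: 28.0
clock: 84.05
tool_pos: [0.4433, -0.0266, 0.0936]
tcp_rot: [2.32, 2.117, 0.004]
force: [-3.1, 3.7, 33.1]
finger_gap: 0.0108
gripper_force: 28.7
clock: 84.42
tool_pos: [0.4432, -0.0268, 0.0921]
tcp_rot: [2.32, 2.117, 0.004]
force: [-3.6, 3.2, 36.0]
finger_gap: 0.0107
gripper_force: 29.7
t 84.42 tcp [ 0.4432 -0.0268  0.0921] S [-0.0837 -0.0009] yaw err deg 0.02 zdir [ 0.002  0.001 -1.   ] F [-3.6  3.2 36. ] gap 0.0107 grip 29.7
```

```bash
P="python3 -m pendant"
$P '[[0,0,-0.03,0,0,0],[0,0,-0.03,0,0,0]]'
$P '[[0,0,0,0,0,0],[0,0,0,0,0,0],[0,0,0,0,0,0]]' 0.36
$P '[[0,0,-0.2,0,0,0],[0,0,-0.4,0,0,0],[0,0,-0.7,0,0,0],[0,0,-1,0,0,0]]'
$P '[[0.3,0,-0.2,0,0,0],[0.6,0,-0.4,0,0,0],[0.9,0,-0.6,0,0,0],[1,0,-0.6,0,0,0]]'
$P '[[0.3,0,0,0,0,0],[0.6,0,0,0,0,0],[0.9,0,0,0,0,0],[1,0,0,0,0,0]]'
$P '[[0.3,0,0,0,0,0],[0.6,0,0,0,0,0],[0.9,0,0,0,0,0],[1,0,0,0,0,0],[1,0,0,0,0,0]]'
python3 - <<'E'
from h import *
T=capture('top');S=capture('scene')
a=cv2.resize(T['img'][200:350,250:490],None,fx=3.3,fy=2,interpolation=cv2.INTER_CUBIC)
a=cv2.resize(T['img'][205:335,250:480],None,fx=2.6,fy=2.3);b=cv2.resize(S['img'][185:325,120:380],(598,290))
cv2.imwrite('pics/end.png',np.vstack([a,b]))
s0=cv2.imread('pics/scene0.png',0).astype(int);t0=cv2.imread('pics/top0.png',0).astype(int)
g=cv2.cvtColor(T['img'],cv2.COLOR_BGR2GRAY).astype(int);h=cv2.cvtColor(S['img'],cv2.COLOR_BGR2GRAY).astype(int)
print("bar top now");print(g[298:308,315],g[298:308,340],"was",t0[298:308,315],t0[298:308,340])
print("scene now",h[200:222,270],"was",s0[200:222,270])
print("ptr");print(g[261:267,392:412])
E
```

```text
clock: 84.68
tool_pos: [0.4432, -0.0268, 0.0928]
tcp_rot: [2.319, 2.117, 0.002]
force: [6.1, 2.2, 1.1]
finger_gap: 0.0107
gripper_force: 26.7
clock: 85.05
tool_pos: [0.441, -0.0268, 0.0921]
tcp_rot: [-2.32, -2.117, 0.003]
force: [0.1, -0.1, -1.1]
finger_gap: 0.031
gripper_force: 0.0
clock: 85.55
tool_pos: [0.4414, -0.0267, 0.1728]
tcp_rot: [-2.32, -2.117, 0.002]
force: [-0.2, 1.1, 0.8]
finger_gap: 0.0309
gripper_force: 0.0
clock: 86.05
tool_pos: [0.4498, 0.0544, 0.2209]
tcp_rot: [2.318, 2.12, 0.002]
force: [-0.9, -0.1, -0.1]
finger_gap: 0.0306
gripper_force: 0.0
clock: 86.55
tool_pos: [0.4561, 0.1331, 0.2195]
tcp_rot: [-2.319, -2.119, 0.003]
force: [-0.5, -0.1, -0.1]
finger_gap: 0.0307
gripper_force: 0.0
clock: 87.18
tool_pos: [0.4638, 0.2115, 0.22]
tcp_rot: [2.32, 2.117, -0.002]
force: [0.4, -0.5, -0.6]
finger_gap: 0.0305
gripper_force: 0.0
bar top now
[101 138 162 167 132 100 114  72  72  71] [123 124 110 135 156 176 137 109 115  74] was [133 133 156 162 127 103 120 120 121 122] [189 188 149 125 151 167 130 105 118 122]
scene now [142 141 142 142 142 141 140 139 138 160 217 234 220 176 131 126 141 145
 145 143 139 153] was [138 138 139 139 140 139 139 138 135 150 203 230 220 177 133 126 139 142
 142 138 145 197]
ptr
[[174 181 186 189 182 186 183 179 175 168 151 115 114 116 117 115 124 126
  136 133]
 [172 168 188 188 186 188 190 188 182 167 142 119 121 117 113 114 157 150
  138 132]
 [155 149 152 164 160 161 168 157 164 167 144 136 120  87  67  94 151 148
  148 148]
 [171 170 194 192 183 181 182 180 164 163 139 149  60  51  52  46  76  70
   69  85]
 [172 167 188 190 188 191 191 189 169 148 108  96  93  62  76 109 161 108
   99 132]
 [170 155 153 157 157 165 170 166 162 152 108  74  65  61  55 108 161 160
  153 154]]
```

View pics/end.png

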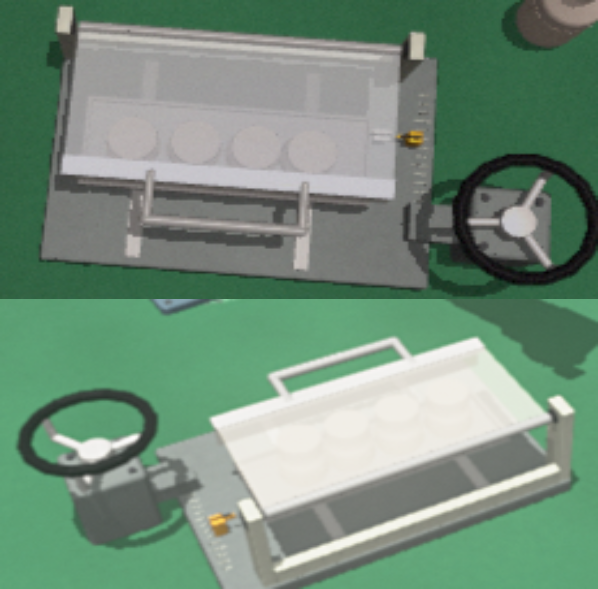

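The guard is shut, with the bar on its original pixels. All four jars stand under it, the pointer is on the index line, and the robot is clear. Handing in.

```bash
python3 -c "
from station import *
print(job_done())"
```

```text
the job is handed in; nothing more can be done
None
```

I handed the job in at about 87 s, with all four white jars upright in the tray, the pointer within about 0.5 mm of the index, the guard shut on its stop, and the fan, spool, dispenser and coloured look-alikes untouched. The hand-in returned no verdict, and the wrist force reached about 36 N upward as the guard met its stop.

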